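# Make up two bakery orders

### The job

Make up two orders from the stock on the counter. On the oblong board lay the three cake bars like bricks, lengthwise along the board's middle line: two end to end with their ends meeting (nearly touching) at the middle of the board, and the third on top in line with them, centred over the joint so that it covers half of each. On the round tray stand the squat jar inside the raised ring and set the scone in the middle of the white paper, and leave the slim jar and the bagel where they are.

Things in the scene. Friction and masses are not known exactly. Their poses are not given: they have to be found in the camera images.
- cake_bar_1: one of three identical oblong almond cake bars, pale golden sides and a brown flaked top; 90 mm long (its x), 38 mm wide (y), 28 mm high (z), flat top and bottom, firm, about 80 g, lying loose on the counter. Origin at the centre of its underside, z up.
- cake_bar_2: an identical cake bar, 90 x 38 x 28 mm (x, y, z), lying loose on the counter. Origin at the centre of its underside, z up.
- cake_bar_3: an identical cake bar, 90 x 38 x 28 mm (x, y, z), lying loose on the counter. Origin at the centre of its underside, z up.
- scone: round, domed, lumpy brown scone with dark chips on top, 58 mm across (straight sides from 5 to 23 mm up), 36 mm high, firm, about 90 g. Origin at the centre of its underside, z up.
- squat_jar: the wide squat amber glass jar with a steel cap, 54 mm across, 50 mm high, about 160 g, standing. Origin at the centre of its underside, z up.
- slim_jar: the thin amber glass jar with a steel cap, 36 mm across, 58 mm high: not wanted, stays where it is. Origin at the centre of its underside, z up.
- bagel: plain brown ring-shaped bagel lying flat, 84 mm across with a 28 mm hole, 28 mm high: not wanted, stays where it is. Origin at the centre of its underside, z up.
- board: oblong wooden serving board, fixed in place for the episode, 260 mm long (its x), 90 mm wide (y), 14 mm thick, flat top. Origin at the centre of its underside, z up.
- tray: round wooden tray, fixed, 250 mm across, 12 mm thick, flat. Centred 55 mm from its middle towards its +x is a dark raised wooden ring (inside 74 mm, outside 86 mm across, standing 5 mm above the tray top, which is bare inside it); centred 55 mm towards its -x a flat white paper, 100 mm square, stuck down. Origin at the centre of its underside, z up.

How it is judged:
By the outcome, as a careful person would: the job done as asked, in the order asked, and still so for the second after the job is handed in, with the robot touching nothing.
It also fails if it takes over 125 s, if anything falls off the work surface, if the arm or the gripper's body presses on something with over 40 N, if the wrist force passes 120 N, or if a joint passes its speed limit or range.

### The arm

A 7-joint arm with a two-finger parallel gripper is mounted at the origin on the work surface. World frame = base frame: x ahead of the robot, y to its left, z up, the work surface at z = 0. Lengths are in m, angles in rad, forces in N, time in s.
With the tool pointing down it reaches from about 0.425 to 0.825 m from the base axis. Payload 3.6 kg.
Tool frame: the origin (TCP) lies midway between the tips of the shut fingers; the grasp point (between the pads) lies 19 mm behind it; z points along the fingers, y is the line along which they close (so a half turn about z gives the same grasp; the last joint's range is limited). The gripper opens to 93 mm and grips with 3 to 60 N. Pads are 15 mm wide; open, the fingers measure 128 mm over their backs; the gripper's body (75 mm by 188 mm) begins 65 mm behind the grasp point.
Start: joints at [1.125, 0.615, -0.013, 1.423, 0.008, 1.103, -0.04], TCP at [0.264, -0.594, 0.219] pointing down, gripper open.
Joint ranges: [-3.12, 3.12], [-0.3, 2.06], [-1.34, 1.32], [0.26, 2.42], [-1.36, 4.5], [0.01, 1.98], [-2.84, 2.84]. Speed limits (rad/s): [2.79, 2.79, 3.14, 3.14, 3.14, 3.14, 3.14].

### API

Orientations are given as a unit quaternion [w, x, y, z].
In Python, from plant import arm, eyes gives the robot as it stands (arm), with the cameras (eyes).
- The arm moves only by the shell command python3 jog.py FILE [FORCE], which reads ROWS from the file FILE. ROWS is a JSON list of rows, 1 to 12 of them, each an object with the fields pos (a list: dx, dy, dz in a scale on which 1.0 is 0.8 m), twist (a turn about the tool's z in parts of the range, where 1.0 means 4 rad), finger_gap (the finger opening in m); a field left out counts as zero (the opening has to be given); each row is the pose to reach, as a shift and turn from the pose commanded when the command began, along the tool's axes at that moment; what a row does not reach only later rows make up. A row lasts 1/8 s, in which the tool goes at most 0.0625 m and 0.188 rad, less where a joint would pass 70% of its speed; a pose out of reach is approached as far as the arm can. The fingers move at their own pace and stop on an object; FORCE is the grip in N (left out, the last holds). Time passes only in rows, so rows that do not move let the fingers close. It prints the time, the measured TCP pose, the force, the opening and the grip force at its end. Input that does not fit is refused with a message, and nothing moves.
- arm.observe(): the state, without advancing time (a new reading comes with each control period).
- eyes.snapshot(name): name is "scene" or "top"; returns a dict with "pixels" (400x640x3 uint8, red, green, blue), "mtx" (3x3 intrinsics, pixels), "rvec" (rotation vector, rad) and "tvec" (3), from world to camera coordinates, as OpenCV has them. Camera axes: x right, y down, z forward; pixel columns grow to the right and rows downward; lengths in m; the calibration is good to about 2 mm. A picture is of the moment at which its call begins. There is no depth.
- arm.finish_job(): hands the job in; it is judged then, once.
The state is a dict: "time_s": time; "joints": joint angles; "joint_velocities": joint speeds; "joint_efforts": joint torques, N m; "position": TCP position; "tcp_rot": TCP orientation; "ft_force": force on the tool from outside, world axes, zero at the start; "wrist_torque": the same for the moment, N m; "width": finger opening in m; "grasp_force": force on a finger pad.
Only numpy, scipy, OpenCV 4.12 (cv2) and the standard library are available. Lean on these libraries where they do the work, as an engineer would, in place of code of your own. Each camera call takes 0.05 s, during which the arm holds its last target. There are 200 camera calls.

## Working session

There is one attempt and no reset: what is moved stays moved. The work goes in short steps, Python scripts to look and compute and a shell command to move; the robot and the scene stay as the last step left them, time stands still between calls to the robot, and variables do not carry over. Pictures are saved under pics/ and viewed, at most 14 in all, crops included, and the job is handed in when it is done.

```bash
ls; mkdir -p pics
python3 - <<'E'
from plant import arm, eyes
import cv2,numpy as np
for n in("scene","top"):
    s=eyes.snapshot(n); cv2.imwrite(f"pics/{n}0.png",s["pixels"][:,:,::-1]); np.savez(f"pics/{n}0.npz",**s)
    R=cv2.Rodrigues(np.array(s["rvec"],float))[0]; print(n,-R.T@np.ravel(s["tvec"]),R[2],s["mtx"])
o=arm.observe();print(o["time_s"],o["position"],o["tcp_rot"],o["width"],o["ft_force"])
E
```

```text
jog.py
pics
plant.py
scene [0.87064937 0.34376836 0.8232416 ] [-0.34133496 -0.40126532 -0.84998623] [[376.58543103   0.         319.13247413]
 [  0.         376.58543103 204.535985  ]
 [  0.           0.           1.        ]]
top [ 0.51530604 -0.01899356  0.80829168] [ 0.07233211  0.043785   -0.99641906] [[384.38053327   0.         319.91495688]
 [  0.         384.38053327 200.505319  ]
 [  0.           0.           1.        ]]
0.1 [ 0.26405681 -0.59316268  0.21759942] [-1.12940434e-03  9.78149332e-01  2.07900327e-01 -2.48997260e-04] 0.09315345976711123 [ 0.23361604 -0.21602065  0.59179041]
```

View pics/top0.png

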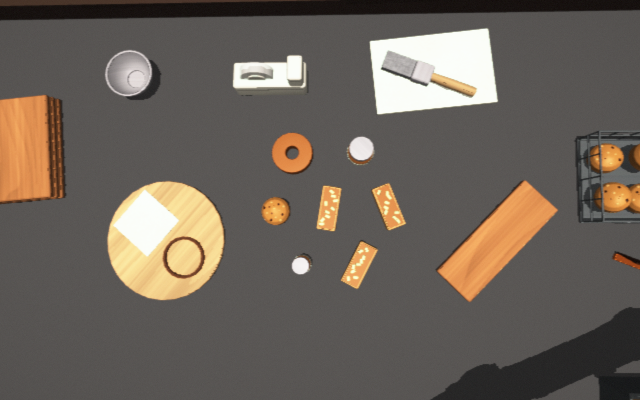

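View pics/scene0.png

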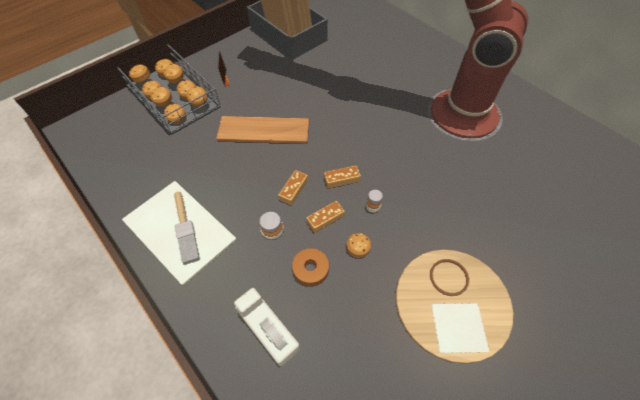

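The top view has the bars at about (329,208), (389,206) and (360,264), with the scone at (275,211). The squat jar is at (361,150) and the slim jar at (302,264). The tray is at (166,240), with its paper at (146,222) and ring at (184,257), and the board is at (497,240). The scene view agrees.

```bash
cat > h.py <<'E'
import cv2,numpy as np
def cast(s,px,z):
    R=cv2.Rodrigues(np.array(s["rvec"],float))[0]; c=-R.T@np.ravel(s["tvec"])
    u=cv2.undistortPoints(np.array(px,float).reshape(-1,1,2),np.array(s["mtx"],float),None)[:,0]
    d=np.c_[u,np.ones(len(u))]@R
    return (c+d*((z-c[2])/d[:,2])[:,None])[:,:2]
def proj(s,p): return cv2.projectPoints(np.array(p,float).reshape(-1,1,3),np.array(s["rvec"],float),np.array(s["tvec"],float),np.array(s["mtx"],float),None)[0][:,0]
def blob(s,mask,seed,z,r=40):
    m=np.zeros(mask.shape,np.uint8); cv2.circle(m,seed,r,255,-1); m&=mask
    m=cv2.morphologyEx(m,cv2.MORPH_CLOSE,np.ones((3,3),np.uint8))
    cs=cv2.findContours(m,cv2.RETR_EXTERNAL,cv2.CHAIN_APPROX_NONE)[0]
    return cast(s,max(cs,key=cv2.contourArea)[:,0],z)
def rect(P):
    (c,wh,a)=cv2.minAreaRect((P*1000).astype(np.float32))
    if wh[0]<wh[1]: wh=wh[::-1];a+=90
    return np.round(c,1),np.round(wh,1),round((a+90)%180-90,1)
def circ(P):
    A=np.c_[2*P,np.ones(len(P))]; x=np.linalg.lstsq(A,(P**2).sum(1),rcond=None)[0]
    return np.round(x[:2]*1000,1),round(2000*np.sqrt(x[2]+x[0]**2+x[1]**2),1)
E
python3 - <<'E'
from h import *
T=np.load("pics/top0.npz");S=np.load("pics/scene0.npz")
for nm,s,b in(("top",T,[(329,208),(389,206),(360,264)]),("scene",S,[(326,215),(293,186),(343,176)])):
    h=cv2.cvtColor(s["pixels"],cv2.COLOR_RGB2HSV); m=((h[...,2]>85)&(h[...,1]>60)).astype(np.uint8)*255
    for p in b: print(nm,"bar",rect(blob(s,m,p,.028,30)))
    if nm=="top":
        for p,z,r in(((275,211),.015,22),((292,153),.014,27),((361,150),.050,20),((302,264),.058,17)):
            mm=((h[...,2]>85)).astype(np.uint8)*255 if z<.03 else ((h[...,2]>110)&(h[...,1]<60)).astype(np.uint8)*255
            print(p,circ(blob(s,mm,p,z,r)))
        print("board",rect(blob(s,m,(497,240),.014,90))); print("tray",circ(blob(s,m,(166,240),.012,75)))
        w=((h[...,2]>150)&(h[...,1]<50)).astype(np.uint8)*255
        print("paper",rect(blob(s,w,(146,222),.012,50)))
        d=((h[...,2]<115)).astype(np.uint8)*255
        print("ring",circ(blob(s,d,(184,257),.017,28)))
    else:
        print("board",rect(blob(s,m,(263,129),.014,52)));print("tray",circ(blob(s,((h[...,2]>100)).astype(np.uint8)*255,(455,305),.012,70)))
        for p,z,r in(((270,220),.050,16),((375,195),.058,12)):
            print(p,circ(blob(s,((h[...,2]>110)&(h[...,1]<60)).astype(np.uint8)*255,p,z,r)))
        print("scone",circ(blob(s,m,(359,245),.015,20)),"bagel",circ(blob(s,m,(310,267),.014,25)))
E
```

```text
top bar (array([557.1,  -2.2]), array([91.9, 41.1]), -8.3)
top bar (array([ 560.7, -122.1]), array([91.8, 42.5]), 21.6)
top bar (array([443.7, -63.4]), array([91.8, 41.6]), -27.2)
(275, 211) (array([550.9, 109.2]), np.float64(89.7))
(292, 153) (array([673. ,  75.4]), np.float64(112.3))
(361, 150) (array([674.2, -65.2]), np.float64(51.3))
(302, 264) (array([443.5,  51.2]), np.float64(34.8))
board (array([ 493.8, -342.3]), array([262.1,  91.6]), -44.0)
tray (array([489.6, 340.9]), np.float64(249.2))
paper (array([525.3, 384.4]), array([101.5, 101.4]), 49.7)
ring (array([454.3, 298.7]), np.float64(77.8))
scene bar (array([561.7,   2.9]), array([98.3, 50.5]), -8.5)
scene bar (array([ 565.9, -116.8]), array([105.1,  49.1]), 22.2)
scene bar (array([449.7, -57.5]), array([96.2, 57. ]), -27.0)
board (array([ 497.5, -340. ]), array([263.1, 101.7]), -43.9)
tray (array([482.2, 338.7]), np.float64(307.1))
(270, 220) (array([673.1, -70.3]), np.float64(73.0))
(375, 195) (array([444. ,  50.8]), np.float64(49.0))
scone (array([550.8, 107.5]), np.float64(62.2)) bagel (array([670.9,  73.2]), np.float64(89.9))
```

```bash
cat > go.py <<'E'
import sys,numpy as np
from plant import arm, eyes
from scipy.spatial.transform import Rotation as Ro
# usage: x y z(mm) yaw(deg of tool x)
x,y,z,a=map(float,sys.argv[1:5]); o=arm.observe(); q=o["tcp_rot"]
R=Ro.from_quat([q[1],q[2],q[3],q[0]]).as_matrix(); p=np.array(o["position"])
yaw=np.degrees(np.arctan2(R[1,0],R[0,0])); d=R.T@(np.array([x,y,z])/1000-p)
t=-np.radians((a-yaw+180)%360-180)
print("t",round(o["time_s"],2),"p",np.round(p*1000,1),"yaw",round(yaw,2),"w",round(o["width"]*1000,1),"tilt",np.round(R[2],3))
print("shift",np.round(d,4),"turn",round(t,3),"dist",round(float(np.linalg.norm(d)),3),"j7",round(o["joints"][6],2))
E
python3 - <<'E'
from h import *
T=np.load("pics/top0.npz")
h=cv2.cvtColor(T["pixels"],cv2.COLOR_RGB2HSV); m=((h[...,2]>85)&(h[...,1]>60)).astype(np.uint8)*255
print("scone",circ(blob(T,m,(275,211),.015,24)),"bagel",circ(blob(T,m,(292,153),.014,30)))
E
python3 go.py 561 -124.4 120 21.9
```

```text
scone (array([551.4, 109.2]), np.float64(58.2)) bagel (array([674.7,  76.3]), np.float64(85.6))
t 0.1 p [ 264.1 -593.2  217.6] yaw 24.0 w 93.2 tilt [-0.    -0.002 -1.   ]
shift [ 0.4619 -0.3072  0.0983] turn 0.037 dist 0.563 j7 -0.04
```

The rows are not in the units I measure in: shifts go in shares of 0.8 m and turns go in shares of 4 rad. I convert before sending: 0.462 m / 0.8 = 0.5775, 0.44 m / 0.8 = 0.55, 0.037 rad / 4 = 0.0093.

```bash
echo '[{"pos": [0.0625,-0.0413,0.0125],"finger_gap": 0.065},{"pos": [0.125,-0.0825,0.025],"finger_gap": 0.065},{"pos": [0.1875,-0.125,0.0375],"twist": 0.0093,"finger_gap": 0.065},{"pos": [0.25,-0.1663,0.05],"twist": 0.0093,"finger_gap": 0.065},{"pos": [0.3125,-0.2075,0.0625],"twist": 0.0093,"finger_gap": 0.065},{"pos": [0.375,-0.25,0.075],"twist": 0.0093,"finger_gap": 0.065},{"pos": [0.4375,-0.2913,0.0875],"twist": 0.0093,"finger_gap": 0.065},{"pos": [0.5,-0.3325,0.1063],"twist": 0.0093,"finger_gap": 0.065},{"pos": [0.55,-0.3663,0.1188],"twist": 0.0093,"finger_gap": 0.065},{"pos": [0.5775,-0.3838,0.1225],"twist": 0.0093,"finger_gap": 0.065},{"pos": [0.5775,-0.3838,0.1225],"twist": 0.0093,"finger_gap": 0.065},{"pos": [0.5775,-0.3838,0.1225],"twist": 0.0093,"finger_gap": 0.065}]' > rows.txt && python3 jog.py rows.txt 20; python3 go.py 561 -124.4 5 21.9
```

```text
time_s: 1.6
position: [0.5605, -0.1274, 0.1206]
tcp_rot: [0.001, 0.982, 0.189, -0.001]
ft_force: [-0.5, 0.6, 0.2]
width: 0.065
grasp_force: 0.0
t 1.6 p [ 560.5 -127.4  120.6] yaw 21.75 w 65.0 tilt [-0.002  0.001 -1.   ]
shift [ 0.0018 -0.0027  0.1155] turn -0.003 dist 0.116 j7 -1.02
```

Scaled: 0.1 m / 0.8 = 0.125, 0.09 m / 0.8 = 0.1125.

```bash
echo '[{"pos": [0.0013,-0.0025,0.0625],"finger_gap": 0.065},{"pos": [0.0013,-0.0025,0.1125],"finger_gap": 0.065},{"pos": [0.0013,-0.0025,0.125],"finger_gap": 0.065},{"pos": [0.0013,-0.0025,0.125],"finger_gap": 0.065}]' > rows.txt && python3 jog.py rows.txt; python3 go.py 561 -124.4 5 21.9
```

```text
time_s: 2.1
position: [0.5615, -0.1247, 0.021]
tcp_rot: [0.0, 0.982, 0.189, -0.0]
ft_force: [0.1, -0.2, 0.1]
width: 0.0649
grasp_force: 0.0
t 2.1 p [ 561.5 -124.7   21. ] yaw 21.76 w 64.9 tilt [-0.     0.001 -1.   ]
shift [-0.0003 -0.0005  0.016 ] turn -0.002 dist 0.016 j7 -1.02
```

Run:
```python
from plant import arm, eyes
import cv2,numpy as np
s=eyes.snapshot("scene"); im=s["pixels"][100:260,230:430,::-1]; cv2.imwrite("pics/g1.png",cv2.resize(im,None,fx=3,fy=3))
```

```text
(no output)
```

View pics/g1.png

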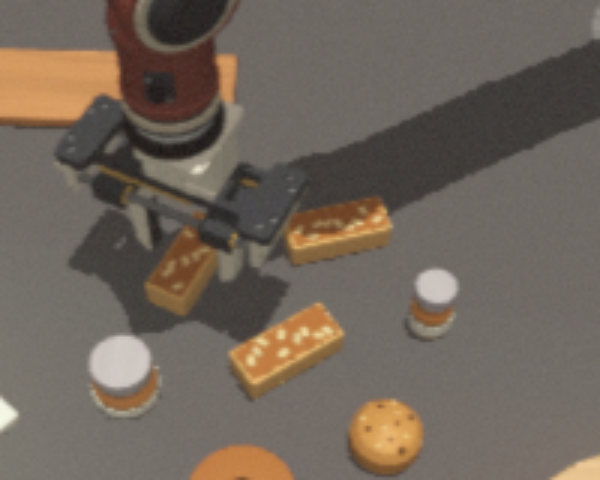

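The fingers straddle bar 2, at about (185,270) in the crop, with room on both sides. I'll go down and grip it.

Scaled: -0.08 m / 0.8 = -0.1, -0.06 m / 0.8 = -0.075.

```bash
echo '[{"pos": [0,0,0.01],"finger_gap": 0.065},{"pos": [0,0,0.0188],"finger_gap": 0.065},{"pos": [0,0,0.02],"finger_gap": 0.065},{"pos": [0,0,0.02],"finger_gap": 0.03},{"pos": [0,0,0.02],"finger_gap": 0.03},{"pos": [0,0,0.02],"finger_gap": 0.03},{"pos": [0,0,0.02],"finger_gap": 0.03},{"pos": [0,0,0.02],"finger_gap": 0.03},{"pos": [0,0,-0.025],"finger_gap": 0.03},{"pos": [0,0,-0.075],"finger_gap": 0.03},{"pos": [0,0,-0.1],"finger_gap": 0.03},{"pos": [0,0,-0.1],"finger_gap": 0.03}]' > rows.txt && python3 jog.py rows.txt 20; python3 go.py 526.7 -376.9 90 -44
```

```text
time_s: 3.65
position: [0.5626, -0.1233, 0.102]
tcp_rot: [0.001, 0.982, 0.19, 0.002]
ft_force: [0.4, -0.2, 0.0]
width: 0.0376
grasp_force: 20.0
t 3.65 p [ 562.6 -123.3  102. ] yaw 21.88 w 37.6 tilt [ 0.003  0.002 -1.   ]
shift [-0.1279  0.2219  0.012 ] turn 1.15 dist 0.256 j7 -1.02
```

Scaled: 0.222 m / 0.8 = 0.2775, 0.196 m / 0.8 = 0.245, 1.15 rad / 4 = 0.2875.

```bash
echo '[{"pos": [-0.02,0.035,0.0038],"twist": 0.0375,"finger_gap": 0.03},{"pos": [-0.04,0.07,0.0075],"twist": 0.075,"finger_gap": 0.03},{"pos": [-0.06,0.105,0.01],"twist": 0.1125,"finger_gap": 0.03},{"pos": [-0.08,0.14,0.0125],"twist": 0.15,"finger_gap": 0.03},{"pos": [-0.1,0.175,0.015],"twist": 0.1875,"finger_gap": 0.03},{"pos": [-0.12,0.21,0.015],"twist": 0.225,"finger_gap": 0.03},{"pos": [-0.14,0.245,0.015],"twist": 0.2625,"finger_gap": 0.03},{"pos": [-0.16,0.2775,0.015],"twist": 0.2875,"finger_gap": 0.03},{"pos": [-0.16,0.2775,0.015],"twist": 0.2875,"finger_gap": 0.03},{"pos": [-0.16,0.2775,0.015],"twist": 0.2875,"finger_gap": 0.03}]' > rows.txt && python3 jog.py rows.txt; python3 go.py 526.7 -376.9 40 -44
```

```text
time_s: 4.9
position: [0.5254, -0.375, 0.0871]
tcp_rot: [-0.001, 0.927, -0.374, -0.001]
ft_force: [0.2, 0.8, -0.9]
width: 0.0377
grasp_force: 20.0
t 4.9 p [ 525.4 -375.    87.1] yaw -43.91 w 37.7 tilt [-0.003 -0.001 -1.   ]
shift [0.0024 0.0005 0.0471] turn 0.001 dist 0.047 j7 -1.52
```

Scaled: 0.057 m / 0.8 = 0.0713, 0.05 m / 0.8 = 0.0625, 0.001 rad / 4 = 0.0003.

```bash
echo '[{"pos": [0.0025,0,0.0375],"twist": 0.0003,"finger_gap": 0.03},{"pos": [0.0025,0,0.0625],"twist": 0.0003,"finger_gap": 0.03},{"pos": [0.0025,0,0.0713],"twist": 0.0003,"finger_gap": 0.03},{"pos": [0.0025,0,0.0713],"twist": 0.0003,"finger_gap": 0.03},{"pos": [0.0025,0,0.0713],"twist": 0.0003,"finger_gap": 0.03}]' > rows.txt && python3 jog.py rows.txt; python3 go.py 526.7 -376.9 19 -44
```

```text
time_s: 5.52
position: [0.5277, -0.3788, 0.0326]
tcp_rot: [0.0, 0.927, -0.375, 0.001]
ft_force: [0.7, -0.2, -1.1]
width: 0.0377
grasp_force: 20.0
t 5.53 p [ 527.7 -378.8   32.6] yaw -44.06 w 37.7 tilt [ 0.002 -0.    -1.   ]
shift [-0.002  -0.0006  0.0136] turn -0.001 dist 0.014 j7 -1.5
```

Scaled: 0.0135 m / 0.8 = 0.0169, 0.012 m / 0.8 = 0.015.

```bash
echo '[{"pos": [-0.0013,0,0.0088],"finger_gap": 0.03},{"pos": [-0.0013,0,0.015],"finger_gap": 0.03},{"pos": [-0.0013,0,0.0169],"finger_gap": 0.03},{"pos": [-0.0013,0,0.0169],"finger_gap": 0.03},{"pos": [-0.0013,0,0.0169],"finger_gap": 0.03}]' > rows.txt && python3 jog.py rows.txt; python3 go.py 526.7 -376.9 19 -44
```

```text
time_s: 6.15
position: [0.5263, -0.3775, 0.0188]
tcp_rot: [-0.0, 0.927, -0.375, -0.0]
ft_force: [-2.8, 2.4, 5.2]
width: 0.0378
grasp_force: 20.0
t 6.15 p [ 526.3 -377.5   18.8] yaw -44.06 w 37.8 tilt [-0. -0. -1.]
shift [-0.0001 -0.0007 -0.0002] turn -0.001 dist 0.001 j7 -1.5
```

Light contact, so I'll release and rise.

Scaled: -0.12 m / 0.8 = -0.15, -0.08 m / 0.8 = -0.1.

```bash
echo '[{"finger_gap": 0.06},{"finger_gap": 0.06},{"finger_gap": 0.06},{"pos": [0,0,-0.0375],"finger_gap": 0.06},{"pos": [0,0,-0.1],"finger_gap": 0.06},{"pos": [0,0,-0.15],"finger_gap": 0.06},{"pos": [0,0,-0.15],"finger_gap": 0.06}]' > rows.txt && python3 jog.py rows.txt; python3 go.py 557 -2.5 100 -8.3
```

```text
time_s: 7.02
position: [0.5283, -0.3796, 0.1421]
tcp_rot: [0.001, 0.927, -0.375, 0.004]
ft_force: [0.1, -0.1, 0.8]
width: 0.0601
grasp_force: 0.0
t 7.03 p [ 528.3 -379.6  142.1] yaw -44.08 w 60.1 tilt [ 0.008 -0.001 -1.   ]
shift [-0.242  -0.2908  0.0403] turn -0.624 dist 0.381 j7 -1.54
```

Scaled: -0.29 m / 0.8 = -0.3625, -0.252 m / 0.8 = -0.315, -0.624 rad / 4 = -0.156.

```bash
echo '[{"pos": [-0.0375,-0.045,0],"twist": -0.02,"finger_gap": 0.065},{"pos": [-0.075,-0.09,0],"twist": -0.04,"finger_gap": 0.065},{"pos": [-0.1125,-0.135,0],"twist": -0.06,"finger_gap": 0.065},{"pos": [-0.15,-0.18,0],"twist": -0.08,"finger_gap": 0.065},{"pos": [-0.1875,-0.225,0.0125],"twist": -0.1,"finger_gap": 0.065},{"pos": [-0.225,-0.27,0.025],"twist": -0.12,"finger_gap": 0.065},{"pos": [-0.2625,-0.315,0.0375],"twist": -0.14,"finger_gap": 0.065},{"pos": [-0.3025,-0.3625,0.05],"twist": -0.156,"finger_gap": 0.065},{"pos": [-0.3025,-0.3625,0.05],"twist": -0.156,"finger_gap": 0.065},{"pos": [-0.3025,-0.3625,0.05],"twist": -0.156,"finger_gap": 0.065},{"pos": [-0.3025,-0.3625,0.05],"twist": -0.156,"finger_gap": 0.065}]' > rows.txt && python3 jog.py rows.txt
cat > bars.py <<'E'
import sys
from plant import arm, eyes
from h import *
# board frame: measured edges of visible board, bar at given z
n,tag=sys.argv[1],sys.argv[2]; s=eyes.snapshot(n); np.savez(f"pics/{tag}.npz",**s)
P=proj(s,[[.494,-.345,.014]])[0].astype(int); im=s["pixels"][max(P[1]-85,0):P[1]+85,max(P[0]-100,0):P[0]+100,::-1]
cv2.imwrite(f"pics/{tag}.png",cv2.resize(im,None,fx=3.5,fy=3.5,interpolation=cv2.INTER_CUBIC)); print("crop origin",P-[100,85])
E
python3 bars.py top b1; python3 go.py 557 -2.5 5 -8.3
```

```text
time_s: 8.4
position: [0.5541, -0.0031, 0.0981]
tcp_rot: [0.001, 0.997, -0.074, -0.0]
ft_force: [-0.5, -0.2, -0.7]
width: 0.0648
grasp_force: 0.0
crop origin [398 155]
t 8.45 p [554.1  -3.   98.2] yaw -8.51 w 65.1 tilt [ 0.     0.001 -1.   ]
shift [ 0.0027 -0.001   0.0932] turn -0.004 dist 0.093 j7 -1.62
```

View pics/b1.png

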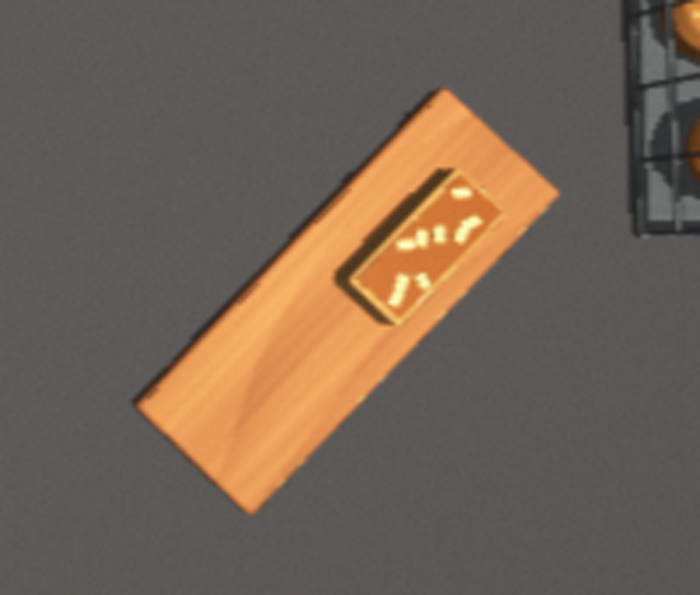

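The board's top corners are at crop (445,90), (560,192), (250,513) and (137,403). The bar's top corners are at (457,170), (503,212), (398,323) and (351,277). I'll cast these to get the bar's pose in the board frame.

Run:
```python
from h import *
s=np.load("pics/b1.npz"); o=np.array([398,155])
f=lambda p,z:cast(s,(np.array(p)+.5)/3.5-.5+o,z)*1000
B=f([(445,90),(560,192),(250,513),(137,403)],.014); b=f([(457,170),(503,212),(398,323),(351,277)],.042)
for Q in(B,b):
    e=(Q[0]+Q[1]-Q[2]-Q[3])/2; w=(Q[1]+Q[2]-Q[0]-Q[3])/2
    print(Q.mean(0).round(1),np.linalg.norm(e).round(1),np.linalg.norm(w).round(1),np.degrees(np.arctan2(e[1],e[0])).round(2))
a=np.radians(-44);u=np.array([np.cos(a),np.sin(a)]);v=np.array([-u[1],u[0]]);d=b.mean(0)-B.mean(0);print("along",d@u,"across",d@v)
# near-joint end & axis edge
print((b[2:].mean(0)-B.mean(0))@u)
h=cv2.cvtColor(s["pixels"],cv2.COLOR_RGB2HSV); m=((h[...,2]>85)&(h[...,1]>60)).astype(np.uint8)*255
print(rect(blob(s,m,(497,240),.014,90)))
```

```text
[ 494.4 -342.7] 256.7 87.2 -44.4
[ 525.1 -375.2] 85.0 34.6 -44.22
along 44.60083105685309 across -2.099011495730739
2.0961296337013002
(array([ 493.8, -342.3]), array([262.1,  91.6]), -44.0)
```

Scaled: 0.093 m / 0.8 = 0.1163, 0.08 m / 0.8 = 0.1.

```bash
echo '[{"pos": [0.0031,-0.0013,0.0625],"finger_gap": 0.065},{"pos": [0.0031,-0.0013,0.1],"finger_gap": 0.065},{"pos": [0.0031,-0.0013,0.1163],"finger_gap": 0.065},{"pos": [0.0031,-0.0013,0.1163],"finger_gap": 0.065},{"pos": [0.0031,-0.0013,0.1163],"finger_gap": 0.065},{"pos": [0.0031,-0.0013,0.1163],"finger_gap": 0.03},{"pos": [0.0031,-0.0013,0.1163],"finger_gap": 0.03},{"pos": [0.0031,-0.0013,0.1163],"finger_gap": 0.03},{"pos": [0.0031,-0.0013,0.1163],"finger_gap": 0.03},{"pos": [0.0031,-0.0013,0.1163],"finger_gap": 0.03}]' > rows.txt && python3 jog.py rows.txt; python3 go.py 557 -2.5 105 -8.3
```

```text
time_s: 9.7
position: [0.557, -0.0007, 0.0056]
tcp_rot: [0.0, 0.997, -0.073, 0.0]
ft_force: [-0.7, -1.4, 3.6]
width: 0.0378
grasp_force: 20.0
t 9.7 p [557.   -0.7   5.6] yaw -8.33 w 37.8 tilt [ 0.001  0.    -1.   ]
shift [ 0.0003  0.0018 -0.0994] turn -0.001 dist 0.099 j7 -1.6
```

Scaled: -0.08 m / 0.8 = -0.1, -0.06 m / 0.8 = -0.075.

```bash
echo '[{"pos": [0,0,-0.025],"finger_gap": 0.03},{"pos": [0,0,-0.075],"finger_gap": 0.03},{"pos": [0,0,-0.1],"finger_gap": 0.03},{"pos": [0,0,-0.1],"finger_gap": 0.03}]' > rows.txt && python3 jog.py rows.txt; python3 go.py 458.1 -311.4 80 -44.1
```

```text
time_s: 10.2
position: [0.5577, 0.0001, 0.0862]
tcp_rot: [-0.0, 0.997, -0.072, 0.001]
ft_force: [0.2, 0.2, -2.1]
width: 0.0377
grasp_force: 20.0
t 10.2 p [5.577e+02 1.000e-01 8.620e+01] yaw -8.3 w 37.7 tilt [ 0.003 -0.001 -1.   ]
shift [-0.0536  0.3226  0.0057] turn 0.625 dist 0.327 j7 -1.62
```

Scaled: 0.3225 m / 0.8 = 0.4031, 0.31 m / 0.8 = 0.3875, 0.625 rad / 4 = 0.1563.

```bash
echo '[{"pos": [-0.0088,0.05,0],"twist": 0.0225,"finger_gap": 0.03},{"pos": [-0.0175,0.1,0],"twist": 0.045,"finger_gap": 0.03},{"pos": [-0.025,0.15,0],"twist": 0.0675,"finger_gap": 0.03},{"pos": [-0.0338,0.2,0],"twist": 0.09,"finger_gap": 0.03},{"pos": [-0.0425,0.25,0],"twist": 0.1125,"finger_gap": 0.03},{"pos": [-0.05,0.3,0],"twist": 0.135,"finger_gap": 0.03},{"pos": [-0.0588,0.35,0],"twist": 0.15,"finger_gap": 0.03},{"pos": [-0.065,0.3875,0.0038],"twist": 0.1563,"finger_gap": 0.03},{"pos": [-0.0669,0.4031,0.0075],"twist": 0.1563,"finger_gap": 0.03},{"pos": [-0.0669,0.4031,0.0075],"twist": 0.1563,"finger_gap": 0.03},{"pos": [-0.0669,0.4031,0.0075],"twist": 0.1563,"finger_gap": 0.03},{"pos": [-0.0669,0.4031,0.0075],"twist": 0.1563,"finger_gap": 0.03}]' > rows.txt && python3 jog.py rows.txt; python3 go.py 458.1 -311.4 22 -44.1
```

```text
time_s: 11.7
position: [0.4581, -0.3099, 0.0791]
tcp_rot: [-0.001, 0.927, -0.374, -0.0]
ft_force: [0.4, 0.1, -0.6]
width: 0.0374
grasp_force: 20.0
t 11.7 p [ 458.1 -309.9   79.1] yaw -43.97 w 37.4 tilt [-0.001 -0.001 -1.   ]
shift [0.001  0.0011 0.0571] turn 0.002 dist 0.057 j7 -1.52
```

Scaled: 0.057 m / 0.8 = 0.0713, 0.05 m / 0.8 = 0.0625, 0.002 rad / 4 = 0.0005.

```bash
echo '[{"pos": [0.0013,0.0013,0.0375],"twist": 0.0005,"finger_gap": 0.03},{"pos": [0.0013,0.0013,0.0625],"twist": 0.0005,"finger_gap": 0.03},{"pos": [0.0013,0.0013,0.0713],"twist": 0.0005,"finger_gap": 0.03},{"pos": [0.0013,0.0013,0.0713],"twist": 0.0005,"finger_gap": 0.03},{"pos": [0.0013,0.0013,0.0713],"twist": 0.0005,"finger_gap": 0.03}]' > rows.txt && python3 jog.py rows.txt; python3 go.py 458.1 -311.4 19.6 -44.1; python3 bars.py top b2; python3 bars.py scene b2s
python3 - <<'E'
import cv2,numpy as np
a=cv2.imread("pics/b2.png");b=cv2.imread("pics/b2s.png");w=max(a.shape[1],b.shape[1])
r=np.zeros((600,800,3),np.uint8)
for i,q in enumerate((a,b)): q=cv2.resize(q[60:500,150:550],None,fx=1,fy=1); r[:q.shape[0],400*i:400*i+q.shape[1]]=q
cv2.imwrite("pics/b2c.png",r)
E
```

```text
time_s: 12.32
position: [0.458, -0.3133, 0.023]
tcp_rot: [0.0, 0.926, -0.376, 0.001]
ft_force: [0.7, 0.3, -1.0]
width: 0.0372
grasp_force: 20.0
t 12.32 p [ 458.  -313.3   23. ] yaw -44.22 w 37.2 tilt [ 0.002 -0.    -1.   ]
shift [-0.0013 -0.0015  0.0034] turn -0.002 dist 0.004 j7 -1.49
crop origin [398 155]
crop origin [162  42]
```

View pics/b2c.png

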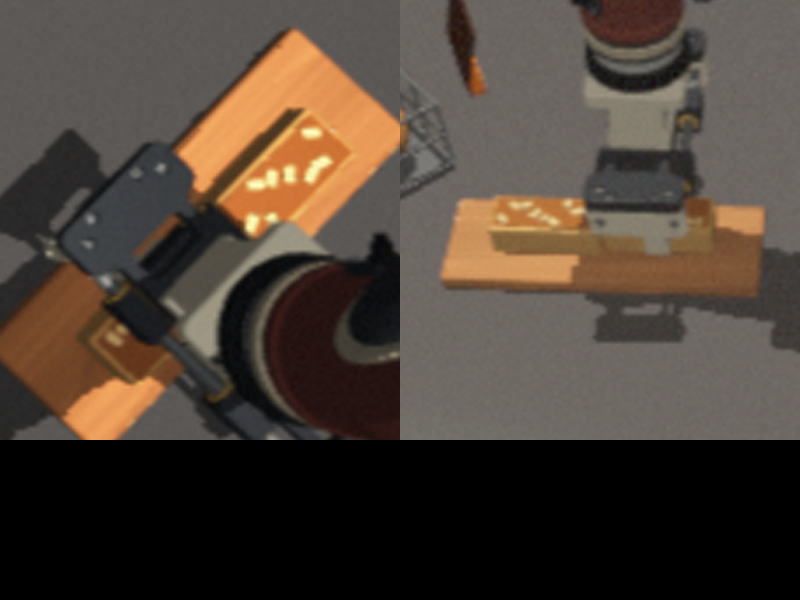

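The bars' outer ends are at scene-crop x of about 490 and 714, a total of about 183 mm, so the gap is about 3 mm. I'll lower the bar, slide it 2 mm towards the joint and release.

Scaled: -0.08 m / 0.8 = -0.1, -0.03 m / 0.8 = -0.0375.

```bash
echo '[{"pos": [0,-0.0013,0.0025],"finger_gap": 0.03},{"pos": [0,-0.0013,0.0041],"finger_gap": 0.03},{"pos": [0.0013,-0.0013,0.0044],"finger_gap": 0.03},{"pos": [0.0013,-0.0013,0.0044],"finger_gap": 0.03},{"pos": [0.0013,-0.0013,0.0044],"finger_gap": 0.03},{"pos": [0.0013,-0.0013,0.0044],"finger_gap": 0.06},{"pos": [0.0013,-0.0013,0.0044],"finger_gap": 0.06},{"pos": [0.0013,-0.0013,0.0044],"finger_gap": 0.06},{"pos": [0.0013,-0.0013,-0.0375],"finger_gap": 0.06},{"pos": [0.0013,-0.0013,-0.1],"finger_gap": 0.065},{"pos": [0.0013,-0.0013,-0.1],"finger_gap": 0.065}]' > rows.txt && python3 jog.py rows.txt; python3 go.py 442.4 -64.4 90 -27.1
```

```text
time_s: 13.8
position: [0.461, -0.3151, 0.1057]
tcp_rot: [0.001, 0.926, -0.377, 0.004]
ft_force: [-0.7, -0.9, -0.8]
width: 0.0648
grasp_force: 0.0
t 13.8 p [ 461.  -315.1  105.7] yaw -44.25 w 64.8 tilt [ 0.008 -0.001 -1.   ]
shift [-0.1884 -0.1666  0.0143] turn -0.299 dist 0.252 j7 -1.53
```

Scaled: -0.188 m / 0.8 = -0.235, -0.175 m / 0.8 = -0.2188, -0.299 rad / 4 = -0.0748.

```bash
echo '[{"pos": [-0.0375,-0.0338,0],"twist": -0.0125,"finger_gap": 0.065},{"pos": [-0.075,-0.0663,0],"twist": -0.025,"finger_gap": 0.065},{"pos": [-0.1125,-0.1,0],"twist": -0.0375,"finger_gap": 0.065},{"pos": [-0.15,-0.1325,0],"twist": -0.05,"finger_gap": 0.065},{"pos": [-0.1875,-0.1663,0.0063],"twist": -0.0625,"finger_gap": 0.065},{"pos": [-0.2188,-0.1938,0.0125],"twist": -0.0748,"finger_gap": 0.065},{"pos": [-0.235,-0.2081,0.0175],"twist": -0.0748,"finger_gap": 0.065},{"pos": [-0.235,-0.2081,0.0175],"twist": -0.0748,"finger_gap": 0.065},{"pos": [-0.235,-0.2081,0.0175],"twist": -0.0748,"finger_gap": 0.065}]' > rows.txt && python3 jog.py rows.txt; python3 go.py 442.4 -64.4 5 -27.1; python3 bars.py top b3
```

```text
time_s: 14.92
position: [0.4401, -0.0637, 0.088]
tcp_rot: [0.0, 0.972, -0.235, -0.0]
ft_force: [-0.5, -0.6, -0.8]
width: 0.0651
grasp_force: 0.0
t 14.93 p [440.1 -63.7  88. ] yaw -27.18 w 65.1 tilt [ 0.     0.001 -1.   ]
shift [ 0.0023 -0.0004  0.083 ] turn -0.001 dist 0.083 j7 -1.71
crop origin [398 155]
```

View pics/b3.png

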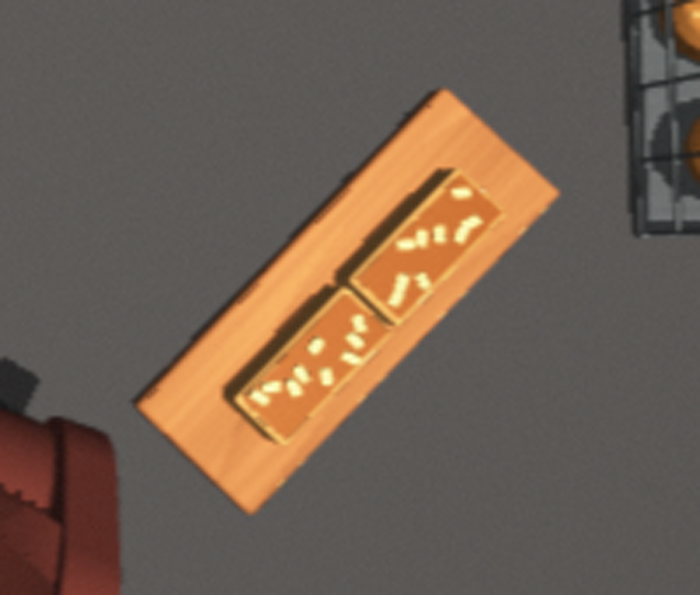

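Run:
```python
from h import *
s=np.load("pics/b3.npz"); g=s["pixels"].astype(np.float32)
a=np.radians(-44.1);u=np.array([np.cos(a),np.sin(a)]);v=np.array([-u[1],u[0]]);C=np.array([.4943,-.343])
def prof(ts,vs,f):
    o=[]
    for t in ts:
        p=proj(s,[[*f(t,w),.042] for w in vs]).astype(np.float32)
        o.append([cv2.remap(g[...,k],p[:,0:1],p[:,1:2],cv2.INTER_LINEAR).mean() for k in range(3)])
    return np.array(o).round().astype(int)
ts=np.arange(-100,100,1.)
A=prof(ts/1000,np.arange(-12,9,2)/1000-.002,lambda t,w:C+u*t+v*w)
for lo,hi in((-100,-80),(-10,12),(80,98)):
    print([(int(t),*map(int,c)) for t,c in zip(ts,A) if lo<=t<=hi])
```

```text
[(-100, 229, 151, 86), (-99, 228, 150, 85), (-98, 222, 145, 82), (-97, 204, 132, 74), (-96, 174, 113, 63), (-95, 145, 95, 52), (-94, 140, 96, 52), (-93, 166, 118, 63), (-92, 201, 148, 80), (-91, 220, 165, 89), (-90, 226, 165, 89), (-89, 226, 156, 83), (-88, 224, 144, 75), (-87, 222, 136, 69), (-86, 221, 134, 68), (-85, 222, 137, 71), (-84, 224, 145, 77), (-83, 226, 152, 85), (-82, 227, 157, 91), (-81, 227, 159, 93), (-80, 226, 157, 90)]
[(-10, 220, 146, 79), (-9, 217, 136, 70), (-8, 216, 130, 65), (-7, 216, 133, 66), (-6, 214, 139, 71), (-5, 205, 140, 74), (-4, 183, 128, 68), (-3, 151, 107, 56), (-2, 133, 94, 50), (-1, 148, 106, 57), (0, 189, 138, 74), (1, 222, 169, 91), (2, 236, 181, 98), (3, 235, 174, 93), (4, 229, 156, 81), (5, 222, 142, 72), (6, 219, 140, 72), (7, 220, 144, 78), (8, 222, 151, 85), (9, 223, 155, 88), (10, 224, 157, 90), (11, 224, 158, 92), (12, 223, 157, 91)]
[(80, 219, 151, 86), (81, 219, 150, 85), (82, 218, 146, 80), (83, 216, 138, 72), (84, 214, 130, 65), (85, 215, 130, 64), (86, 221, 139, 70), (87, 228, 154, 82), (88, 231, 164, 91), (89, 231, 162, 91), (90, 231, 158, 89), (91, 231, 154, 88), (92, 232, 154, 87), (93, 232, 154, 87), (94, 232, 153, 87), (95, 232, 153, 87), (96, 232, 153, 87), (97, 231, 153, 87), (98, 231, 153, 87)]
```

```bash
python3 - <<'E'
from h import *
s=np.load("pics/b3.npz"); g=s["pixels"].astype(np.float32)
a=np.radians(-44.1);u=np.array([np.cos(a),np.sin(a)]);v=np.array([-u[1],u[0]]);C=np.array([.4943,-.343])
def pr(z,t0,t1,lo,hi):
    r=[]
    for w in np.arange(lo,hi):
        p=proj(s,[[*(C+u*t/1000+v*w/1000),z] for t in np.arange(t0,t1,2)]).astype(np.float32)
        r.append((int(w),*[int(cv2.remap(g[...,k],p[:,0:1],p[:,1:2],cv2.INTER_LINEAR).mean()) for k in (0,1)]))
    print(r)
for t0,t1 in((8,24),(66,84),(-85,-68),(-26,-10)): pr(.042,t0,t1,-24,-12); pr(.042,t0,t1,12,24)
for t0,t1 in((95,120),(-120,-100)): pr(.014,t0,t1,-50,-40); pr(.014,t0,t1,40,50)
E
python3 go.py 459.5 -313 100 -44.2
```

```text
[(-24, 229, 150), (-23, 226, 149), (-22, 225, 152), (-21, 228, 163), (-20, 232, 174), (-19, 233, 172), (-18, 228, 154), (-17, 219, 135), (-16, 213, 124), (-15, 212, 122), (-14, 214, 127), (-13, 218, 140)]
[(12, 205, 121), (13, 201, 126), (14, 204, 139), (15, 205, 147), (16, 188, 136), (17, 148, 106), (18, 107, 76), (19, 85, 61), (20, 79, 56), (21, 81, 57), (22, 88, 60), (23, 108, 70)]
[(-24, 234, 156), (-23, 233, 157), (-22, 232, 158), (-21, 231, 161), (-20, 231, 163), (-19, 229, 158), (-18, 222, 141), (-17, 214, 126), (-16, 210, 120), (-15, 210, 124), (-14, 216, 138), (-13, 222, 158)]
[(12, 213, 134), (13, 220, 151), (14, 225, 164), (15, 215, 159), (16, 181, 132), (17, 131, 94), (18, 97, 69), (19, 86, 60), (20, 87, 61), (21, 95, 65), (22, 113, 75), (23, 150, 96)]
[(-24, 235, 159), (-23, 235, 159), (-22, 232, 159), (-21, 227, 155), (-20, 219, 146), (-19, 214, 137), (-18, 214, 130), (-17, 217, 129), (-16, 217, 128), (-15, 218, 128), (-14, 218, 128), (-13, 218, 128)]
[(12, 202, 141), (13, 193, 134), (14, 189, 133), (15, 185, 132), (16, 166, 118), (17, 127, 90), (18, 96, 68), (19, 82, 5
[... 510 characters left out ...]
46, 103, 92), (-45, 127, 103), (-44, 162, 119), (-43, 194, 134), (-42, 215, 143), (-41, 225, 148)]
[(40, 235, 159), (41, 232, 155), (42, 222, 145), (43, 203, 129), (44, 173, 107), (45, 133, 81), (46, 93, 59), (47, 69, 49), (48, 63, 52), (49, 69, 64)]
[(-50, 91, 88), (-49, 91, 88), (-48, 92, 88), (-47, 95, 89), (-46, 105, 91), (-45, 130, 99), (-44, 163, 113), (-43, 194, 128), (-42, 212, 137), (-41, 222, 143)]
[(40, 228, 149), (41, 218, 140), (42, 201, 127), (43, 176, 109), (44, 145, 88), (45, 108, 66), (46, 79, 52), (47, 68, 51), (48, 70, 61), (49, 80, 74)]
t 14.97 p [440.2 -63.9  88.1] yaw -27.22 w 65.0 tilt [ 0.     0.001 -1.   ]
shift [ 0.1311  0.2127 -0.0117] turn 0.296 dist 0.25 j7 -1.71
```

Scaled: 0.2125 m / 0.8 = 0.2656, 0.203 m / 0.8 = 0.2538, 0.296 rad / 4 = 0.074.

```bash
echo '[{"pos": [0.0275,0.045,0],"twist": 0.0125,"finger_gap": 0.06},{"pos": [0.055,0.0888,0],"twist": 0.025,"finger_gap": 0.06},{"pos": [0.0825,0.1338,0],"twist": 0.0375,"finger_gap": 0.06},{"pos": [0.11,0.1775,0],"twist": 0.05,"finger_gap": 0.06},{"pos": [0.1375,0.2225,0],"twist": 0.0625,"finger_gap": 0.06},{"pos": [0.1563,0.2538,0],"twist": 0.074,"finger_gap": 0.06},{"pos": [0.1638,0.2656,0],"twist": 0.074,"finger_gap": 0.06},{"pos": [0.1638,0.2656,0],"twist": 0.074,"finger_gap": 0.06},{"pos": [0.1638,0.2656,0.0375],"twist": 0.074,"finger_gap": 0.06},{"pos": [0.1638,0.2656,0.05],"twist": 0.074,"finger_gap": 0.06},{"pos": [0.1638,0.2656,0.05],"twist": 0.074,"finger_gap": 0.06},{"pos": [0.1638,0.2656,0.05],"twist": 0.074,"finger_gap": 0.06}]' > rows.txt && python3 jog.py rows.txt; python3 go.py 459.5 -313.2 19 -44.2
```

```text
time_s: 16.48
position: [0.4605, -0.3114, 0.0489]
tcp_rot: [0.0, 0.927, -0.375, 0.001]
ft_force: [0.1, 0.8, -0.5]
width: 0.06
grasp_force: 0.0
t 16.48 p [ 460.5 -311.4   48.9] yaw -44.03 w 60.0 tilt [ 0.001 -0.    -1.   ]
shift [0.0005 0.002  0.0299] turn 0.003 dist 0.03 j7 -1.51
```

Scaled: 0.029 m / 0.8 = 0.0363, 0.002 m / 0.8 = 0.0025, 0.003 rad / 4 = 0.0008.

```bash
echo '[{"pos": [0.0006,0.0025,0.0188],"twist": 0.0008,"finger_gap": 0.06},{"pos": [0.0006,0.0025,0.0338],"twist": 0.0008,"finger_gap": 0.06},{"pos": [0.0006,0.0025,0.0363],"twist": 0.0008,"finger_gap": 0.06},{"pos": [0.0006,0.0025,0.0363],"twist": 0.0008,"finger_gap": 0.06},{"pos": [0.0006,0.0025,0.0363],"twist": 0.0008,"finger_gap": 0.03},{"pos": [0.0006,0.0025,0.0363],"twist": 0.0008,"finger_gap": 0.03},{"pos": [0.0006,0.0025,0.0363],"twist": 0.0008,"finger_gap": 0.03},{"pos": [0.0006,0.0025,0.0363],"twist": 0.0008,"finger_gap": 0.03}]' > rows.txt && python3 jog.py rows.txt 10; python3 go.py 462.3 -313.1 19.5 -44.2
```

```text
time_s: 17.48
position: [0.4591, -0.3133, 0.0195]
tcp_rot: [0.0, 0.926, -0.377, 0.0]
ft_force: [0.5, 0.6, 1.0]
width: 0.0377
grasp_force: 10.0
t 17.48 p [ 459.1 -313.3   19.5] yaw -44.24 w 37.7 tilt [ 0.001 -0.    -1.   ]
shift [ 0.0021 -0.0024 -0.    ] turn -0.001 dist 0.003 j7 -1.5
```

Scaled: -0.05 m / 0.8 = -0.0625, -0.04 m / 0.8 = -0.05.

```bash
echo '[{"pos": [0.0013,-0.0013,0],"finger_gap": 0.03},{"pos": [0.0025,-0.0028,0],"finger_gap": 0.03},{"pos": [0.0025,-0.0028,0],"finger_gap": 0.03},{"pos": [0.0025,-0.0028,0],"finger_gap": 0.03},{"pos": [0.0025,-0.0028,0],"finger_gap": 0.06},{"pos": [0.0025,-0.0028,0],"finger_gap": 0.06},{"pos": [0.0025,-0.0028,0],"finger_gap": 0.06},{"pos": [0.0025,-0.0028,-0.025],"finger_gap": 0.06},{"pos": [0.0025,-0.0028,-0.05],"finger_gap": 0.06},{"pos": [0.0025,-0.0028,-0.0625],"finger_gap": 0.06},{"pos": [0.0025,-0.0028,-0.0625],"finger_gap": 0.06}]' > rows.txt && python3 jog.py rows.txt; python3 go.py 526.3 -377.5 60 -44.2
```

```text
time_s: 18.85
position: [0.4623, -0.3132, 0.0696]
tcp_rot: [0.0, 0.926, -0.376, 0.001]
ft_force: [0.7, 0.3, -0.2]
width: 0.06
grasp_force: 0.0
t 18.85 p [ 462.3 -313.2   69.6] yaw -44.23 w 60.0 tilt [ 0.001 -0.    -1.   ]
shift [0.0907 0.0014 0.0097] turn -0.001 dist 0.091 j7 -1.52
```

Next, regrip bar A and move it 2 mm across.

Scaled: 0.0905 m / 0.8 = 0.1131, 0.085 m / 0.8 = 0.1063.

```bash
echo '[{"pos": [0.0375,0,0],"finger_gap": 0.06},{"pos": [0.075,0,0],"finger_gap": 0.06},{"pos": [0.1063,0.0013,0],"finger_gap": 0.06},{"pos": [0.1131,0.0013,0.0125],"finger_gap": 0.06},{"pos": [0.1131,0.0013,0.0375],"finger_gap": 0.06},{"pos": [0.1131,0.0013,0.0563],"finger_gap": 0.06},{"pos": [0.1131,0.0013,0.0625],"finger_gap": 0.06},{"pos": [0.1131,0.0013,0.0625],"finger_gap": 0.06},{"pos": [0.1131,0.0013,0.0625],"finger_gap": 0.03},{"pos": [0.1131,0.0013,0.0625],"finger_gap": 0.03},{"pos": [0.1131,0.0013,0.0625],"finger_gap": 0.03},{"pos": [0.1131,0.0013,0.0625],"finger_gap": 0.03}]' > rows.txt && python3 jog.py rows.txt; python3 go.py 527.8 -375.9 19.5 -44.2
```

```text
time_s: 20.35
position: [0.5263, -0.3772, 0.0197]
tcp_rot: [0.0, 0.926, -0.377, 0.0]
ft_force: [-0.6, 0.9, 2.9]
width: 0.038
grasp_force: 10.0
t 20.35 p [ 526.3 -377.2   19.7] yaw -44.24 w 38.0 tilt [ 0.001 -0.    -1.   ]
shift [ 0.0002 -0.002   0.0002] turn -0.001 dist 0.002 j7 -1.51
```

Scaled: -0.09 m / 0.8 = -0.1125, -0.07 m / 0.8 = -0.0875.

```bash
echo '[{"pos": [0,-0.0013,0],"finger_gap": 0.03},{"pos": [0,-0.0025,0],"finger_gap": 0.03},{"pos": [0,-0.0025,0],"finger_gap": 0.03},{"pos": [0,-0.0025,0],"finger_gap": 0.03},{"pos": [0,-0.0025,0],"finger_gap": 0.06},{"pos": [0,-0.0025,0],"finger_gap": 0.06},{"pos": [0,-0.0025,0],"finger_gap": 0.06},{"pos": [0,-0.0025,-0.0375],"finger_gap": 0.065},{"pos": [0,-0.0025,-0.0875],"finger_gap": 0.065},{"pos": [0,-0.0025,-0.1125],"finger_gap": 0.065}]' > rows.txt && python3 jog.py rows.txt; python3 go.py 442.4 -64.4 90 -27.1
```

```text
time_s: 21.6
position: [0.5285, -0.3759, 0.1113]
tcp_rot: [0.0, 0.926, -0.376, 0.002]
ft_force: [1.0, -0.1, -0.5]
width: 0.0649
grasp_force: 0.0
t 21.6 p [ 528.5 -375.9  111.3] yaw -44.22 w 64.9 tilt [ 0.003 -0.001 -1.   ]
shift [-0.279  -0.1632  0.0206] turn -0.299 dist 0.324 j7 -1.54
```

Scaled: -0.279 m / 0.8 = -0.3488, -0.27 m / 0.8 = -0.3375, -0.299 rad / 4 = -0.0748.

```bash
echo '[{"pos": [-0.0438,-0.025,0],"twist": -0.01,"finger_gap": 0.065},{"pos": [-0.0875,-0.0513,0],"twist": -0.02,"finger_gap": 0.065},{"pos": [-0.1313,-0.0763,0],"twist": -0.03,"finger_gap": 0.065},{"pos": [-0.175,-0.1025,0],"twist": -0.04,"finger_gap": 0.065},{"pos": [-0.2188,-0.1275,0],"twist": -0.05,"finger_gap": 0.065},{"pos": [-0.2625,-0.1538,0.0125],"twist": -0.0625,"finger_gap": 0.065},{"pos": [-0.3063,-0.1788,0.025],"twist": -0.0748,"finger_gap": 0.065},{"pos": [-0.3375,-0.1975,0.025],"twist": -0.0748,"finger_gap": 0.065},{"pos": [-0.3488,-0.2038,0.025],"twist": -0.0748,"finger_gap": 0.065},{"pos": [-0.3488,-0.2038,0.025],"twist": -0.0748,"finger_gap": 0.065},{"pos": [-0.3488,-0.2038,0.025],"twist": -0.0748,"finger_gap": 0.065},{"pos": [-0.3488,-0.2038,0.025],"twist": -0.0748,"finger_gap": 0.065}]' > rows.txt && python3 jog.py rows.txt; python3 go.py 442.4 -64.4 5 -27.1; python3 bars.py top b4
cat > prof.py <<'E'
import sys
from h import *
# prof.py npz z along|across lo hi fixlo fixhi : mean R,G along board axes at height z
s=np.load(f"pics/{sys.argv[1]}.npz"); g=s["pixels"].astype(np.float32); z=float(sys.argv[2])
a=np.radians(-44.1);u=np.array([np.cos(a),np.sin(a)]);v=np.array([-u[1],u[0]]);C=np.array([.4943,-.343])
if sys.argv[3]=="across":u,v=v,u
lo,hi,f0,f1=map(int,sys.argv[4:8]);r=[]
for t in range(lo,hi+1):
    p=proj(s,[[*(C+u*t/1000+v*w/1000),z] for w in range(f0,f1,2)]).astype(np.float32)
    r.append("%d:%d,%d"%(t,*[cv2.remap(g[...,k],p[:,0:1],p[:,1:2],cv2.INTER_LINEAR).mean() for k in (0,1)]))
print(*r)
E
python3 prof.py b4 .042 along -97 -84 -10 11;python3 prof.py b4 .042 along -10 8 -10 11;python3 prof.py b4 .042 along 82 92 -10 11
for r in "8 24" "66 84" "-85 -68" "-26 -10"; do python3 prof.py b4 .042 across -24 -12 $r;python3 prof.py b4 .042 across 12 22 $r; done
```

```text
time_s: 23.1
position: [0.4417, -0.0653, 0.0893]
tcp_rot: [0.0, 0.972, -0.235, 0.0]
ft_force: [-1.1, 0.5, -0.1]
width: 0.0653
grasp_force: 0.0
t 23.1 p [441.7 -65.3  89.3] yaw -27.23 w 65.3 tilt [ 0.001  0.    -1.   ]
shift [ 0.0001 -0.0012  0.0843] turn -0.002 dist 0.084 j7 -1.71
crop origin [398 155]
-97:209,135 -96:182,117 -95:147,95 -94:123,83 -93:130,91 -92:167,121 -91:208,154 -90:228,170 -89:230,165 -88:226,151 -87:222,139 -86:220,133 -85:220,135 -84:221,143
-10:217,150 -9:215,139 -8:213,131 -7:215,130 -6:218,138 -5:222,152 -4:217,159 -3:194,145 -2:164,121 -1:157,114 0:188,138 1:220,167 2:234,180 3:233,172 4:226,153 5:218,137 6:215,131 7:215,135 8:217,140
82:219,150 83:217,141 84:214,132 85:215,131 86:220,139 87:227,155 88:230,164 89:230,164 90:229,158 91:229,153 92:230,152
-24:229,151 -23:228,149 -22:227,152 -21:229,161 -20:232,170 -19:233,169 -18:229,156 -17:221,138 -16:215,126 -15:213,122 -14:214,125 -13:217,135 -12:222,150
12:210,125 13:212,134 14:219,151 15:224,164 16:209,155 17:170,123 18:122,87 19:92,66 20:81,57 21:79,56 22:83,58
-24:234,157 -23:233,157 -22:231,157 -21:230,164 -20:229,171 -19:225,165 -18:214,143 -17:207,124 -16:206,117 -15:207,119 -14:210,127 -13:215,144 -12:222,163
12:210,125 13:214,136 14:218,151 15:217,157 16:199,144 17:160,115 18:118,84 19:92,65 20:85,59 21:88,61 22:98,66
-24:235,159 -23:234,157 -22:231,156 -21:231,162 -20:233,171 -19:235,175 -18:232,162 -17:226,146 -16:221,134 -15:219,130 -14:219,129 -13:219,129 -12:219,129
12:201,138 13:196,130 14:201,139 15:208,150 16:198,144 17:161,116 18:118,84 19:90,64 20:80,57 21:79,56 22:85,58
-24:229,150 -23:227,148 -22:227,150 -21:229,157 -20:232,164 -19:232,163 -18:226,150 -17:218,136 -16:214,131 -15:215,130 -14:217,135 -13:219,143 -12:222,156
12:224,145 13:231,165 14:235,179 15:227,173 16:198,146 17:149,107 18:108,76 19:86,61 20:80,57 21:80,56 22:85,58
```

The rows are not in the units I measure in: shifts go in shares of 0.8 m and turns go in shares of 4 rad. I convert before sending: 0.084 m / 0.8 = 0.105, 0.075 m / 0.8 = 0.0938.

```bash
echo '[{"pos": [0,-0.0013,0.0625],"finger_gap": 0.065},{"pos": [0,-0.0013,0.0938],"finger_gap": 0.065},{"pos": [0,-0.0013,0.105],"finger_gap": 0.065},{"pos": [0,-0.0013,0.105],"finger_gap": 0.065},{"pos": [0,-0.0013,0.105],"finger_gap": 0.03},{"pos": [0,-0.0013,0.105],"finger_gap": 0.03},{"pos": [0,-0.0013,0.105],"finger_gap": 0.03},{"pos": [0,-0.0013,0.105],"finger_gap": 0.03},{"pos": [0,-0.0013,0.0625],"finger_gap": 0.03},{"pos": [0,-0.0013,0],"finger_gap": 0.03},{"pos": [0,-0.0013,-0.0125],"finger_gap": 0.03},{"pos": [0,-0.0013,-0.0125],"finger_gap": 0.03}]' > rows.txt && python3 jog.py rows.txt 20; python3 go.py 495 -344.6 105 -44.2
```

```text
time_s: 24.65
position: [0.4417, -0.0629, 0.0993]
tcp_rot: [-0.0, 0.972, -0.234, 0.0]
ft_force: [-0.4, 1.0, -1.0]
width: 0.0378
grasp_force: 20.0
t 24.65 p [441.7 -62.9  99.3] yaw -27.09 w 37.8 tilt [ 0.001 -0.    -1.   ]
shift [ 0.1757  0.2265 -0.0058] turn 0.299 dist 0.287 j7 -1.71
```

Scaled: 0.2265 m / 0.8 = 0.2831, 0.219 m / 0.8 = 0.2738, 0.299 rad / 4 = 0.0748.

```bash
echo '[{"pos": [0.025,0.0325,0],"twist": 0.01,"finger_gap": 0.03},{"pos": [0.0525,0.0675,0],"twist": 0.02,"finger_gap": 0.03},{"pos": [0.0813,0.105,0],"twist": 0.03,"finger_gap": 0.03},{"pos": [0.11,0.1413,0],"twist": 0.04,"finger_gap": 0.03},{"pos": [0.1375,0.1775,0],"twist": 0.05,"finger_gap": 0.03},{"pos": [0.165,0.2125,0],"twist": 0.0625,"finger_gap": 0.03},{"pos": [0.1938,0.25,-0.0063],"twist": 0.0748,"finger_gap": 0.03},{"pos": [0.2125,0.2738,-0.0063],"twist": 0.0748,"finger_gap": 0.03},{"pos": [0.2194,0.2831,-0.0063],"twist": 0.0748,"finger_gap": 0.03},{"pos": [0.2194,0.2831,-0.0063],"twist": 0.0748,"finger_gap": 0.03},{"pos": [0.2194,0.2831,-0.0063],"twist": 0.0748,"finger_gap": 0.03},{"pos": [0.2194,0.2831,-0.0063],"twist": 0.0748,"finger_gap": 0.03}]' > rows.txt && python3 jog.py rows.txt; python3 go.py 495 -344.6 60 -44.2
```

```text
time_s: 26.15
position: [0.4949, -0.3433, 0.104]
tcp_rot: [-0.001, 0.927, -0.376, -0.0]
ft_force: [0.1, 1.0, -1.0]
width: 0.0374
grasp_force: 20.0
t 26.15 p [ 494.9 -343.3  104. ] yaw -44.15 w 37.4 tilt [-0.001 -0.001 -1.   ]
shift [0.001  0.0009 0.044 ] turn 0.001 dist 0.044 j7 -1.53
```

Scaled: 0.053 m / 0.8 = 0.0663, 0.05 m / 0.8 = 0.0625.

```bash
echo '[{"pos": [0.0013,0.0013,0.025],"finger_gap": 0.03},{"pos": [0.0013,0.0013,0.05],"finger_gap": 0.03},{"pos": [0.0013,0.0013,0.0625],"finger_gap": 0.03},{"pos": [0.0013,0.0013,0.0663],"finger_gap": 0.03},{"pos": [0.0013,0.0013,0.0663],"finger_gap": 0.03},{"pos": [0.0013,0.0013,0.0663],"finger_gap": 0.03}]' > rows.txt && python3 jog.py rows.txt; python3 go.py 495 -344.6 47.5 -44.2; python3 bars.py scene b5
```

```text
time_s: 26.9
position: [0.4952, -0.3465, 0.0519]
tcp_rot: [0.0, 0.926, -0.377, 0.001]
ft_force: [-1.0, 0.0, -1.0]
width: 0.0379
grasp_force: 20.0
t 26.9 p [ 495.2 -346.5   51.9] yaw -44.24 w 37.9 tilt [ 0.001 -0.    -1.   ]
shift [-0.0015 -0.0012  0.0044] turn -0.001 dist 0.005 j7 -1.5
crop origin [162  42]
```

View pics/b5.png

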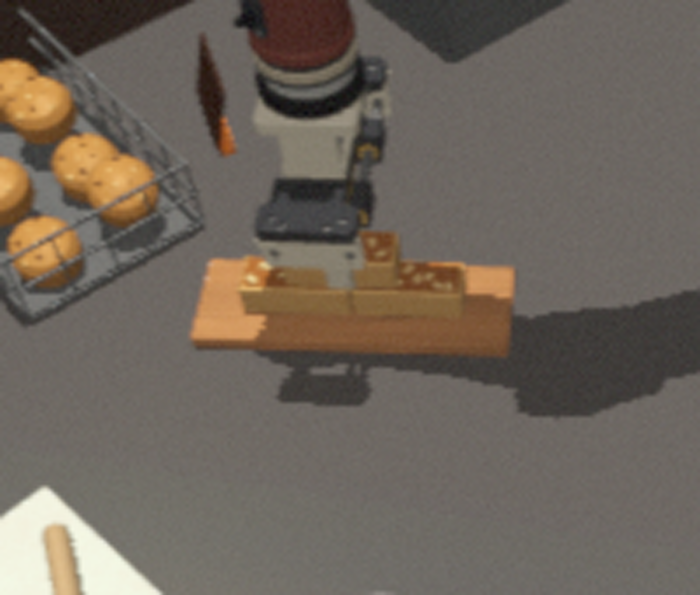

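Bar 3 is held just above the pair, with the joint at crop (352,300) under the finger. I'll lower it to contact and release.

Scaled: -0.09 m / 0.8 = -0.1125, -0.08 m / 0.8 = -0.1.

```bash
echo '[{"pos": [-0.0013,-0.0013,0.0025],"finger_gap": 0.03},{"pos": [-0.0013,-0.0013,0.0044],"finger_gap": 0.03},{"pos": [-0.0013,-0.0013,0.0053],"finger_gap": 0.03},{"pos": [-0.0013,-0.0013,0.0053],"finger_gap": 0.03},{"pos": [-0.0013,-0.0013,0.0053],"finger_gap": 0.06},{"pos": [-0.0013,-0.0013,0.0053],"finger_gap": 0.06},{"pos": [-0.0013,-0.0013,0.0053],"finger_gap": 0.06},{"pos": [-0.0013,-0.0013,-0.0375],"finger_gap": 0.06},{"pos": [-0.0013,-0.0013,-0.1],"finger_gap": 0.08},{"pos": [-0.0013,-0.0013,-0.1125],"finger_gap": 0.08}]' > rows.txt && python3 jog.py rows.txt; python3 go.py 674 -68 130 60
```

```text
time_s: 28.2
position: [0.4964, -0.3465, 0.1446]
tcp_rot: [0.001, 0.926, -0.377, 0.003]
ft_force: [-0.6, -0.2, -0.1]
width: 0.0754
grasp_force: 0.0
t 28.2 p [ 496.4 -346.5  144.6] yaw -44.26 w 75.4 tilt [ 0.007 -0.001 -1.   ]
shift [-0.0673 -0.3234  0.0145] turn -1.82 dist 0.331 j7 -1.54
```

Scaled: -0.323 m / 0.8 = -0.4038, -0.31 m / 0.8 = -0.3875, -0.94 rad / 4 = -0.235.

```bash
echo '[{"pos": [-0.0088,-0.04,0],"twist": -0.025,"finger_gap": 0.085},{"pos": [-0.0175,-0.0813,0],"twist": -0.05,"finger_gap": 0.085},{"pos": [-0.0263,-0.125,0],"twist": -0.075,"finger_gap": 0.085},{"pos": [-0.035,-0.1688,0],"twist": -0.1,"finger_gap": 0.085},{"pos": [-0.0438,-0.2125,0],"twist": -0.125,"finger_gap": 0.085},{"pos": [-0.0525,-0.2563,0],"twist": -0.15,"finger_gap": 0.085},{"pos": [-0.0613,-0.3,0],"twist": -0.175,"finger_gap": 0.085},{"pos": [-0.07,-0.3438,0],"twist": -0.2,"finger_gap": 0.085},{"pos": [-0.0788,-0.3875,0],"twist": -0.225,"finger_gap": 0.085},{"pos": [-0.0838,-0.4038,0],"twist": -0.235,"finger_gap": 0.085},{"pos": [-0.0838,-0.4038,0],"twist": -0.235,"finger_gap": 0.085},{"pos": [-0.0838,-0.4038,0],"twist": -0.235,"finger_gap": 0.085}]' > rows.txt && python3 jog.py rows.txt; python3 bars.py top b6; python3 go.py 674 -66 60 10
python3 prof.py b6 .070 along -60 -38 -10 11;python3 prof.py b6 .070 along 36 58 -10 11
for r in "-36 -20" "20 36"; do python3 prof.py b6 .07 across -26 -12 $r;python3 prof.py b6 .07 across 10 24 $r; done
```

```text
time_s: 29.7
position: [0.6713, -0.0691, 0.1412]
tcp_rot: [0.001, 0.997, 0.082, -0.001]
ft_force: [-0.3, -1.0, -0.1]
width: 0.0849
grasp_force: 0.0
crop origin [398 155]
t 29.75 p [671.3 -69.2 141.2] yaw 9.42 w 85.2 tilt [-0.001  0.002 -1.   ]
shift [ 0.0033 -0.0029  0.0812] turn -0.01 dist 0.081 j7 -1.29
-60:239,182 -59:238,178 -58:237,172 -57:237,170 -56:238,175 -55:239,181 -54:241,188 -53:241,191 -52:241,190 -51:239,184 -50:233,174 -49:218,154 -48:191,131 -47:155,105 -46:128,88 -45:120,85 -44:136,97 -43:176,129 -42:219,167 -41:239,191 -40:242,190 -39:238,173 -38:234,157
36:239,184 37:240,187 38:239,184 39:237,175 40:234,163 41:232,153 42:230,144 43:228,142 44:228,149 45:232,166 46:235,178 47:237,180 48:237,176 49:237,175 50:238,176 51:238,177 52:238,177 53:238,177 54:238,176 55:238,176 56:237,175 57:237,175 58:237,176
-26:112,104 -25:133,112 -24:171,129 -23:213,151 -22:236,169 -21:244,179 -20:246,186 -19:245,192 -18:242,189 -17:236,171 -16:232,153 -15:231,144 -14:231,141 -13:231,141 -12:232,144
10:233,162 11:232,151 12:232,145 13:233,149 14:236,162 15:240,181 16:243,194 17:236,188 18:208,157 19:158,114 20:115,82 21:95,68 22:90,65 23:90,64 24:90,64
-26:112,105 -25:132,114 -24:170,131 -23:211,152 -22:235,168 -21:243,176 -20:244,182 -19:245,191 -18:246,195 -17:243,184 -16:237,162 -15:232,144 -14:229,136 -13:229,135 -12:229,134
10:238,194 11:237,186 12:233,172 13:229,158 14:220,144 15:218,147 16:224,161 17:222,165 18:195,143 19:150,108 20:110,79 21:94,67 22:89,64 23:89,64 24:90,65
```

View pics/b6.png

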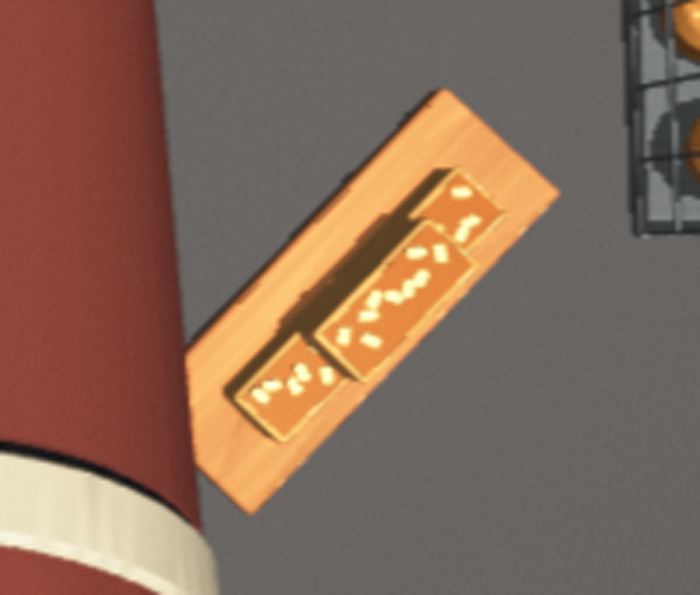

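The top bar is about 3.5 mm off the joint towards +u, so I'll go back, lift it slightly and shift it.

```bash
python3 go.py 495.2 -345.1 120 -44.2
```

```text
t 29.75 p [671.3 -69.2 141.2] yaw 9.42 w 85.2 tilt [-0.001  0.002 -1.   ]
shift [-0.2188  0.2433  0.0219] turn 0.936 dist 0.328 j7 -1.29
```

Scaled: 0.2433 m / 0.8 = 0.3041, 0.231 m / 0.8 = 0.2888, 0.936 rad / 4 = 0.234.

```bash
echo '[{"pos": [-0.0275,0.03,0],"twist": 0.025,"finger_gap": 0.06},{"pos": [-0.055,0.0613,0],"twist": 0.05,"finger_gap": 0.06},{"pos": [-0.085,0.0938,0],"twist": 0.075,"finger_gap": 0.06},{"pos": [-0.115,0.1275,0],"twist": 0.1,"finger_gap": 0.06},{"pos": [-0.1438,0.16,0],"twist": 0.125,"finger_gap": 0.06},{"pos": [-0.1725,0.1913,0],"twist": 0.15,"finger_gap": 0.06},{"pos": [-0.2,0.2225,0],"twist": 0.175,"finger_gap": 0.06},{"pos": [-0.2313,0.2563,0.0125],"twist": 0.2,"finger_gap": 0.06},{"pos": [-0.26,0.2888,0.025],"twist": 0.225,"finger_gap": 0.06},{"pos": [-0.2735,0.3041,0.0275],"twist": 0.234,"finger_gap": 0.06},{"pos": [-0.2735,0.3041,0.0275],"twist": 0.234,"finger_gap": 0.06},{"pos": [-0.2735,0.3041,0.0275],"twist": 0.234,"finger_gap": 0.06}]' > rows.txt && python3 jog.py rows.txt; python3 go.py 495.2 -345.1 48 -44.2
```

```text
time_s: 31.25
position: [0.4985, -0.3414, 0.1194]
tcp_rot: [-0.001, 0.928, -0.373, 0.001]
ft_force: [1.0, 0.6, 0.3]
width: 0.06
grasp_force: 0.0
t 31.25 p [ 498.5 -341.4  119.4] yaw -43.84 w 60.0 tilt [ 0.    -0.002 -1.   ]
shift [0.0001 0.0051 0.0714] turn 0.006 dist 0.072 j7 -1.54
```

Scaled: 0.04 m / 0.8 = 0.05, 0.035 m / 0.8 = 0.0438, 0.004 rad / 4 = 0.001.

```bash
echo '[{"pos": [0,0.0038,0.025],"twist": 0.001,"finger_gap": 0.06},{"pos": [0,0.0038,0.0438],"twist": 0.001,"finger_gap": 0.06},{"pos": [0,0.0038,0.05],"twist": 0.001,"finger_gap": 0.06},{"pos": [0,0.0038,0.05],"twist": 0.001,"finger_gap": 0.06}]' > rows.txt && python3 jog.py rows.txt; python3 go.py 495.2 -345.1 48.5 -44.2
```

```text
time_s: 31.75
position: [0.4953, -0.3447, 0.0789]
tcp_rot: [-0.0, 0.927, -0.376, -0.0]
ft_force: [0.9, -0.3, -0.3]
width: 0.0599
grasp_force: 0.0
t 31.75 p [ 495.3 -344.7   78.9] yaw -44.19 w 59.9 tilt [-0.001 -0.    -1.   ]
shift [0.0003 0.0004 0.0304] turn 0.0 dist 0.03 j7 -1.52
```

Scaled: 0.03 m / 0.8 = 0.0375, 0.025 m / 0.8 = 0.0313.

```bash
echo '[{"pos": [0,0,0.025],"finger_gap": 0.06},{"pos": [0,0,0.0375],"finger_gap": 0.06},{"pos": [0,0,0.0375],"finger_gap": 0.06},{"pos": [0,0,0.0375],"finger_gap": 0.03},{"pos": [0,0,0.0375],"finger_gap": 0.03},{"pos": [0,0,0.0375],"finger_gap": 0.03},{"pos": [0,0,0.0313],"finger_gap": 0.03},{"pos": [0,0,0.03],"finger_gap": 0.03},{"pos": [-0.0044,0,0.03],"finger_gap": 0.03},{"pos": [-0.0044,0,0.03],"finger_gap": 0.03},{"pos": [-0.0044,0,0.03],"finger_gap": 0.03}]' > rows.txt && python3 jog.py rows.txt 12; python3 go.py 492.7 -342.6 48 -44.2
```

```text
time_s: 33.12
position: [0.4923, -0.3426, 0.0551]
tcp_rot: [-0.0, 0.926, -0.377, -0.0]
ft_force: [-0.1, 0.8, -0.7]
width: 0.0381
grasp_force: 12.0
t 33.12 p [ 492.3 -342.6   55.1] yaw -44.24 w 38.1 tilt [-0. -0. -1.]
shift [ 0.0002 -0.0003  0.0071] turn -0.001 dist 0.007 j7 -1.51
```

Scaled: -0.085 m / 0.8 = -0.1063, -0.07 m / 0.8 = -0.0875.

```bash
echo '[{"pos": [0,0,0.005],"finger_gap": 0.03},{"pos": [0,0,0.0081],"finger_gap": 0.03},{"pos": [0,0,0.0088],"finger_gap": 0.03},{"pos": [0,0,0.0088],"finger_gap": 0.03},{"pos": [0,0,0.0088],"finger_gap": 0.06},{"pos": [0,0,0.0088],"finger_gap": 0.06},{"pos": [0,0,0.0088],"finger_gap": 0.06},{"pos": [0,0,-0.0375],"finger_gap": 0.06},{"pos": [0,0,-0.0875],"finger_gap": 0.08},{"pos": [0,0,-0.1063],"finger_gap": 0.085},{"pos": [0,0,-0.1063],"finger_gap": 0.085}]' > rows.txt && python3 jog.py rows.txt; python3 go.py 674 -66 130 10
```

```text
time_s: 34.5
position: [0.4927, -0.3429, 0.1405]
tcp_rot: [0.0, 0.926, -0.377, 0.001]
ft_force: [0.1, 0.2, -0.1]
width: 0.0833
grasp_force: 0.0
t 34.5 p [ 492.7 -342.9  140.5] yaw -44.24 w 83.3 tilt [ 0.001 -0.    -1.   ]
shift [-0.0633 -0.3249  0.0105] turn -0.947 dist 0.331 j7 -1.54
```

Scaled: -0.325 m / 0.8 = -0.4063, -0.31 m / 0.8 = -0.3875, -0.947 rad / 4 = -0.2368.

```bash
echo '[{"pos": [-0.0075,-0.04,0],"twist": -0.025,"finger_gap": 0.085},{"pos": [-0.015,-0.0813,0],"twist": -0.05,"finger_gap": 0.085},{"pos": [-0.0238,-0.125,0],"twist": -0.075,"finger_gap": 0.085},{"pos": [-0.0325,-0.1688,0],"twist": -0.1,"finger_gap": 0.085},{"pos": [-0.0413,-0.2125,0],"twist": -0.125,"finger_gap": 0.085},{"pos": [-0.05,-0.2563,0],"twist": -0.15,"finger_gap": 0.085},{"pos": [-0.0588,-0.3,0],"twist": -0.175,"finger_gap": 0.085},{"pos": [-0.0663,-0.3438,0],"twist": -0.2,"finger_gap": 0.085},{"pos": [-0.075,-0.3875,0],"twist": -0.225,"finger_gap": 0.085},{"pos": [-0.0788,-0.4063,0],"twist": -0.2368,"finger_gap": 0.085},{"pos": [-0.0788,-0.4063,0],"twist": -0.2368,"finger_gap": 0.085},{"pos": [-0.0788,-0.4063,0],"twist": -0.2368,"finger_gap": 0.085}]' > rows.txt && python3 jog.py rows.txt; python3 bars.py top b7; python3 go.py 674 -66 80 10
python3 prof.py b7 .070 along -46 -36 -10 11;python3 prof.py b7 .070 along 36 50 -10 11
python3 prof.py b7 .042 along -97 -84 -10 11;python3 prof.py b7 .042 along 82 92 -10 11
```

```text
time_s: 36.0
position: [0.6732, -0.0684, 0.14]
tcp_rot: [0.001, 0.996, 0.086, -0.001]
ft_force: [-0.1, -0.1, -0.4]
width: 0.0853
grasp_force: 0.0
crop origin [398 155]
t 36.05 p [673.2 -68.6 140.2] yaw 9.82 w 85.1 tilt [-0.001  0.002 -1.   ]
shift [ 0.0013 -0.0025  0.0602] turn -0.003 dist 0.06 j7 -1.28
-46:210,158 -45:233,181 -44:238,182 -43:235,168 -42:232,154 -41:232,149 -40:233,153 -39:235,161 -38:237,169 -37:238,175 -36:239,179
36:233,162 37:231,152 38:230,144 39:229,142 40:229,151 41:233,170 42:237,186 43:237,187 44:236,182 45:236,179 46:237,176 47:237,176 48:238,176 49:238,176 50:238,176
-97:226,152 -96:201,133 -95:165,109 -94:140,95 -93:148,105 -92:186,137 -91:224,174 -90:240,190 -89:242,186 -88:239,170 -87:237,158 -86:235,152 -85:235,153 -84:236,161
82:235,167 83:233,159 84:232,149 85:232,149 86:235,158 87:240,175 88:242,185 89:242,184 90:242,178 91:242,174 92:242,172
```

The stack is now centred over the joint, at about -1 against -0.7 mm. Next is the jar.

Scaled: 0.128 m / 0.8 = 0.16, 0.115 m / 0.8 = 0.1438.

```bash
echo '[{"pos": [0.0013,-0.0025,0.05],"finger_gap": 0.085},{"pos": [0.0013,-0.0025,0.1],"finger_gap": 0.085},{"pos": [0.0013,-0.0025,0.1438],"finger_gap": 0.085},{"pos": [0.0013,-0.0025,0.16],"finger_gap": 0.085},{"pos": [0.0013,-0.0025,0.16],"finger_gap": 0.085},{"pos": [0.0013,-0.0025,0.16],"finger_gap": 0.04},{"pos": [0.0013,-0.0025,0.16],"finger_gap": 0.04},{"pos": [0.0013,-0.0025,0.16],"finger_gap": 0.04},{"pos": [0.0013,-0.0025,0.16],"finger_gap": 0.04}]' > rows.txt && python3 jog.py rows.txt 20; python3 go.py 674 -66 12 10
```

```text
time_s: 37.17
position: [0.6755, -0.0652, 0.0133]
tcp_rot: [0.001, 0.996, 0.087, 0.001]
ft_force: [0.8, -1.8, 2.6]
width: 0.0525
grasp_force: 20.0
t 37.17 p [675.5 -65.2  13.3] yaw 9.99 w 52.5 tilt [ 0.002  0.002 -1.   ]
shift [-0.0016  0.0005  0.0013] turn -0.0 dist 0.002 j7 -1.28
```

Scaled: -0.1 m / 0.8 = -0.125, -0.07 m / 0.8 = -0.0875.

```bash
echo '[{"pos": [0,0,-0.0375],"finger_gap": 0.04},{"pos": [0,0,-0.0875],"finger_gap": 0.04},{"pos": [0,0,-0.125],"finger_gap": 0.04},{"pos": [0,0,-0.125],"finger_gap": 0.04}]' > rows.txt && python3 jog.py rows.txt; python3 go.py 454.4 298.6 110 10
```

```text
time_s: 37.67
position: [0.6763, -0.0636, 0.1145]
tcp_rot: [0.0, 0.996, 0.087, 0.003]
ft_force: [0.6, 0.2, -1.8]
width: 0.0528
grasp_force: 20.0
t 37.67 p [676.3 -63.6 114.5] yaw 10.03 w 52.8 tilt [ 0.005  0.001 -1.   ]
shift [-0.1554 -0.3953  0.0034] turn 0.001 dist 0.425 j7 -1.28
```

Scaled: -0.395 m / 0.8 = -0.4938, -0.381 m / 0.8 = -0.4763.

```bash
echo '[{"pos": [-0.015,-0.0375,0],"finger_gap": 0.04},{"pos": [-0.0338,-0.085,0],"finger_gap": 0.04},{"pos": [-0.0538,-0.1363,0],"finger_gap": 0.04},{"pos": [-0.0738,-0.1875,0],"finger_gap": 0.04},{"pos": [-0.0938,-0.2388,0],"finger_gap": 0.04},{"pos": [-0.1138,-0.2888,0],"finger_gap": 0.04},{"pos": [-0.1338,-0.34,0],"finger_gap": 0.04},{"pos": [-0.1538,-0.3913,0],"finger_gap": 0.04},{"pos": [-0.175,-0.4438,0.0038],"finger_gap": 0.04},{"pos": [-0.1875,-0.4763,0.0038],"finger_gap": 0.04},{"pos": [-0.1938,-0.4938,0.0038],"finger_gap": 0.04},{"pos": [-0.1938,-0.4938,0.0038],"finger_gap": 0.04}]' > rows.txt && python3 jog.py rows.txt; echo '[{"finger_gap": 0.04},{"pos": [0,0,0.025],"finger_gap": 0.04},{"pos": [0,0,0.05],"finger_gap": 0.04},{"pos": [0,0,0.0625],"finger_gap": 0.04},{"pos": [0,0,0.0625],"finger_gap": 0.04},{"pos": [0,0,0.0625],"finger_gap": 0.04}]' > rows.txt && python3 jog.py rows.txt; python3 go.py 454.4 298.6 26 10
python3 - <<'E'
from plant import arm, eyes
import cv2
s=eyes.snapshot("scene"); cv2.imwrite("pics/t1.png",cv2.resize(s["pixels"][200:380,370:550,::-1],None,fx=3,fy=3))
E
```

```text
time_s: 39.17
position: [0.4524, 0.2985, 0.1083]
tcp_rot: [0.0, 0.996, 0.088, -0.001]
ft_force: [0.1, -0.5, -1.7]
width: 0.0524
grasp_force: 20.0
time_s: 39.92
position: [0.4541, 0.2981, 0.0598]
tcp_rot: [-0.0, 0.996, 0.087, 0.001]
ft_force: [0.1, -0.7, -1.5]
width: 0.0529
grasp_force: 20.0
t 39.92 p [454.1 298.1  59.8] yaw 9.98 w 52.9 tilt [ 0.001 -0.    -1.   ]
shift [ 0.0004 -0.0004  0.0338] turn -0.0 dist 0.034 j7 -1.92
```

View pics/t1.png

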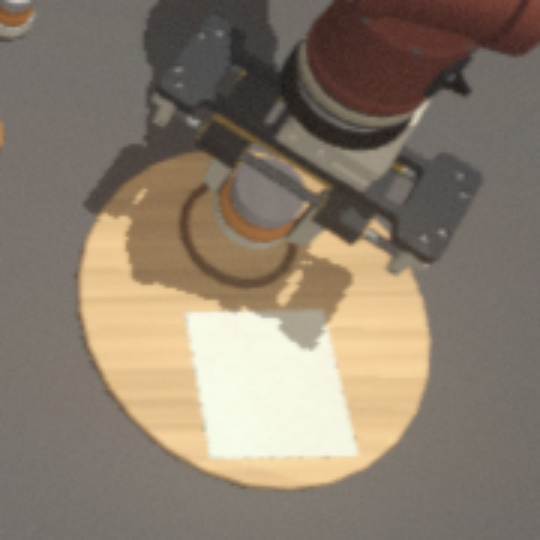

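The jar is held above the ring, which is centred near crop (240,235). The apparent offset is parallax from the jar's height. I'll lower it.

Scaled: 0.034 m / 0.8 = 0.0425, 0.032 m / 0.8 = 0.04.

```bash
echo '[{"pos": [0,0,0.0188],"finger_gap": 0.04},{"pos": [0,0,0.0338],"finger_gap": 0.04},{"pos": [0,0,0.04],"finger_gap": 0.04},{"pos": [0,0,0.0425],"finger_gap": 0.04},{"pos": [0,0,0.0425],"finger_gap": 0.04},{"pos": [0,0,0.0425],"finger_gap": 0.04}]' > rows.txt && python3 jog.py rows.txt; python3 go.py 454.4 298.6 26 10
```

```text
time_s: 40.72
position: [0.4537, 0.2984, 0.0253]
tcp_rot: [-0.0, 0.996, 0.087, 0.0]
ft_force: [0.6, -0.1, -1.7]
width: 0.0526
grasp_force: 20.0
t 40.73 p [453.7 298.4  25.3] yaw 10.02 w 52.6 tilt [ 0.001 -0.    -1.   ]
shift [ 0.0008 -0.0001 -0.0007] turn 0.0 dist 0.001 j7 -1.91
```

Scaled: 0.002 m / 0.8 = 0.0025, 0.001 m / 0.8 = 0.0013.

```bash
echo '[{"pos": [0,0,0.0013],"finger_gap": 0.04},{"pos": [0,0,0.0025],"finger_gap": 0.04},{"pos": [0,0,0.0025],"finger_gap": 0.04}]' > rows.txt && python3 jog.py rows.txt; echo '[{"finger_gap": 0.075},{"finger_gap": 0.075},{"finger_gap": 0.075},{"pos": [0,0,-0.0375],"finger_gap": 0.075},{"pos": [0,0,-0.1],"finger_gap": 0.075},{"pos": [0,0,-0.1375],"finger_gap": 0.085},{"pos": [0,0,-0.1375],"finger_gap": 0.085}]' > rows.txt && python3 jog.py rows.txt; python3 go.py 551.5 109.2 90 10
```

```text
time_s: 41.1
position: [0.4537, 0.2984, 0.0251]
tcp_rot: [-0.0, 0.996, 0.087, 0.001]
ft_force: [-2.9, -2.1, 12.2]
width: 0.0529
grasp_force: 20.0
time_s: 41.98
position: [0.4548, 0.2991, 0.1353]
tcp_rot: [-0.001, 0.996, 0.087, 0.002]
ft_force: [0.7, 0.2, 0.2]
width: 0.0848
grasp_force: 0.0
t 41.98 p [454.8 299.1 135.3] yaw 10.02 w 84.8 tilt [ 0.005 -0.002 -1.   ]
shift [0.062  0.204  0.0452] turn 0.0 dist 0.218 j7 -1.93
```

Scaled: 0.204 m / 0.8 = 0.255, 0.062 m / 0.8 = 0.0775.

```bash
echo '[{"pos": [0.015,0.0475,0],"finger_gap": 0.08},{"pos": [0.0313,0.1,0],"finger_gap": 0.08},{"pos": [0.0475,0.1525,0],"finger_gap": 0.08},{"pos": [0.0625,0.205,0.0125],"finger_gap": 0.08},{"pos": [0.075,0.2425,0.0375],"finger_gap": 0.08},{"pos": [0.0775,0.255,0.0563],"finger_gap": 0.08},{"pos": [0.0775,0.255,0.0563],"finger_gap": 0.08},{"pos": [0.0775,0.255,0.1],"finger_gap": 0.08},{"pos": [0.0775,0.255,0.1125],"finger_gap": 0.08},{"pos": [0.0775,0.255,0.1125],"finger_gap": 0.08},{"pos": [0.0775,0.255,0.1125],"finger_gap": 0.08}]' > rows.txt && python3 jog.py rows.txt; python3 go.py 551.3 108.8 4 10
```

```text
time_s: 43.35
position: [0.5505, 0.1088, 0.0443]
tcp_rot: [-0.0, 0.996, 0.088, 0.001]
ft_force: [1.1, 0.4, 0.7]
width: 0.0803
grasp_force: 0.0
t 43.35 p [550.5 108.8  44.3] yaw 10.07 w 80.3 tilt [ 0.002 -0.    -1.   ]
shift [0.0007 0.0002 0.0403] turn 0.001 dist 0.04 j7 -1.54
```

Scaled: -0.055 m / 0.8 = -0.0688, 0.0403 m / 0.8 = 0.0504.

```bash
echo '[{"pos": [0.0009,0,0.025],"finger_gap": 0.08},{"pos": [0.0009,0,0.045],"finger_gap": 0.08},{"pos": [0.0009,0,0.0504],"finger_gap": 0.08},{"pos": [0.0009,0,0.0504],"finger_gap": 0.08},{"pos": [0.0009,0,0.0504],"finger_gap": 0.045},{"pos": [0.0009,0,0.0504],"finger_gap": 0.045},{"pos": [0.0009,0,0.0504],"finger_gap": 0.045},{"pos": [0.0009,0,0.0504],"finger_gap": 0.045},{"pos": [0.0009,0,0],"finger_gap": 0.045},{"pos": [0.0009,0,-0.05],"finger_gap": 0.045},{"pos": [0.0009,0,-0.0688],"finger_gap": 0.045},{"pos": [0.0009,0,-0.0688],"finger_gap": 0.045}]' > rows.txt && python3 jog.py rows.txt 20; python3 go.py 525.1 384.6 100 10
```

```text
time_s: 44.85
position: [0.5507, 0.1083, 0.0985]
tcp_rot: [-0.0, 0.996, 0.087, 0.001]
ft_force: [-0.4, -0.3, -1.0]
width: 0.0566
grasp_force: 20.0
t 44.85 p [550.7 108.3  98.5] yaw 10.02 w 56.6 tilt [ 0.001 -0.    -1.   ]
shift [ 0.0229 -0.2765 -0.0014] turn 0.0 dist 0.277 j7 -1.55
```

Gripped, with a measured opening of 56.6 mm. On to the paper.

Scaled: -0.2765 m / 0.8 = -0.3456, -0.265 m / 0.8 = -0.3313.

```bash
echo '[{"pos": [0.0038,-0.0438,0],"finger_gap": 0.045},{"pos": [0.0075,-0.0938,0],"finger_gap": 0.045},{"pos": [0.0113,-0.1438,0],"finger_gap": 0.045},{"pos": [0.0163,-0.1938,0],"finger_gap": 0.045},{"pos": [0.02,-0.2438,0],"finger_gap": 0.045},{"pos": [0.025,-0.2938,0],"finger_gap": 0.045},{"pos": [0.0275,-0.3313,0],"finger_gap": 0.045},{"pos": [0.0288,-0.3456,0],"finger_gap": 0.045},{"pos": [0.0288,-0.3456,0.0375],"finger_gap": 0.045},{"pos": [0.0288,-0.3456,0.075],"finger_gap": 0.045},{"pos": [0.0288,-0.3456,0.0875],"finger_gap": 0.045},{"pos": [0.0288,-0.3456,0.0875],"finger_gap": 0.045}]' > rows.txt && python3 jog.py rows.txt; python3 go.py 525.1 384.6 17 10
```

```text
time_s: 46.35
position: [0.525, 0.3832, 0.0273]
tcp_rot: [0.001, 0.996, 0.087, -0.001]
ft_force: [-0.6, 0.4, -0.3]
width: 0.0571
grasp_force: 20.0
t 46.35 p [525.  383.2  27.3] yaw 9.95 w 57.1 tilt [-0.002  0.001 -1.   ]
shift [ 0.0004 -0.0014  0.0103] turn -0.001 dist 0.01 j7 -1.95
```

Scaled: 0.0115 m / 0.8 = 0.0144, 0.01 m / 0.8 = 0.0125.

```bash
echo '[{"pos": [0,-0.0013,0.0075],"finger_gap": 0.045},{"pos": [0,-0.0013,0.0125],"finger_gap": 0.045},{"pos": [0,-0.0013,0.0144],"finger_gap": 0.045},{"pos": [0,-0.0013,0.0144],"finger_gap": 0.045},{"pos": [0,-0.0013,0.0144],"finger_gap": 0.045}]' > rows.txt && python3 jog.py rows.txt; echo '[{"finger_gap": 0.075},{"finger_gap": 0.075},{"finger_gap": 0.075},{"pos": [0,0,-0.0375],"finger_gap": 0.075},{"pos": [0,0,-0.1],"finger_gap": 0.075},{"pos": [0,0,-0.15],"finger_gap": 0.075},{"pos": [0,0.0375,-0.175],"finger_gap": 0.075},{"pos": [0,0.1,-0.175],"finger_gap": 0.075},{"pos": [0,0.1625,-0.175],"finger_gap": 0.075},{"pos": [0,0.225,-0.175],"finger_gap": 0.075},{"pos": [0,0.2875,-0.175],"finger_gap": 0.075},{"pos": [0,0.2875,-0.175],"finger_gap": 0.075}]' > rows.txt && python3 jog.py rows.txt
python3 - <<'E'
from plant import arm, eyes
import cv2,numpy as np
for n in("top","scene"):
    s=eyes.snapshot(n); np.savez(f"pics/f{n}.npz",**s); cv2.imwrite(f"pics/f{n}.png",s["pixels"][:,:,::-1])
from h import *
s=np.load("pics/ftop.npz");h=cv2.cvtColor(s["pixels"],cv2.COLOR_RGB2HSV)
m=((h[...,2]>85)&(h[...,1]>90)).astype(np.uint8)*255
print("scone",circ(blob(s,m,tuple(map(int,proj(s,[[.525,.384,.03]])[0])),.027,21)))
print("jar",circ(blob(s,((h[...,2]>110)&(h[...,1]<60)).astype(np.uint8)*255,tuple(map(int,proj(s,[[.454,.298,.062]])[0])),.062,18)))
E
```

```text
time_s: 46.98
position: [0.525, 0.3856, 0.0169]
tcp_rot: [-0.0, 0.996, 0.087, 0.0]
ft_force: [-0.3, 0.1, -0.5]
width: 0.057
grasp_force: 20.0
time_s: 48.48
position: [0.5662, 0.1521, 0.1571]
tcp_rot: [0.002, 0.997, 0.082, 0.0]
ft_force: [-0.4, 0.4, 0.6]
width: 0.0748
grasp_force: 0.0
scone (array([527.6, 392.1]), np.float64(78.6))
jar (array([452.4, 291.4]), np.float64(38.2))
```

View pics/ftop.png

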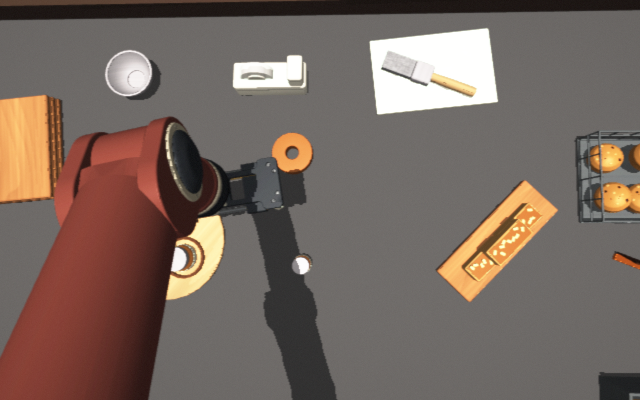

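View pics/fscene.png

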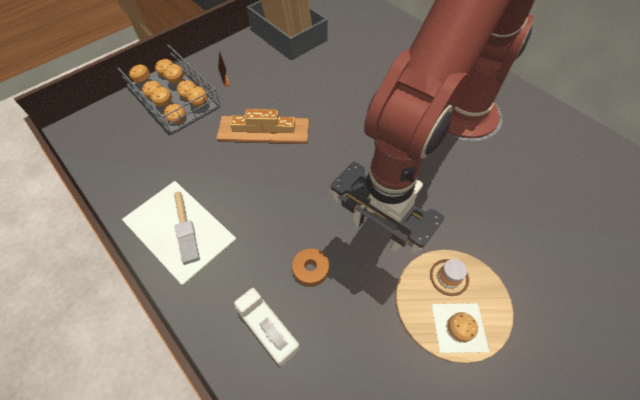

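Both orders are in place. The stack is on the board, at about (262,122) in the scene view. The jar is in the ring at (453,273) and the scone on the paper at (463,326). The arm hides the tray in the top view, so I'll check the numbers in the scene view.

Run:
```python
from h import *
s=np.load("pics/fscene.npz");h=cv2.cvtColor(s["pixels"],cv2.COLOR_RGB2HSV)
m=((h[...,2]>60)&(h[...,1]>120)).astype(np.uint8)*255
P=blob(s,m,(463,326),.026,19); print("scone",circ(P),"paper exp 525.3 384.4")
cap=((h[...,1]<70)&(h[...,2]>100)).astype(np.uint8)*255
print("cap",circ(blob(s,cap,(455,268),.062,13)),"ring exp 454.4 298.6")
print("slim?",circ(blob(s,cap,(375,195),.058,12)))
w=((h[...,2]>150)&(h[...,1]<60)).astype(np.uint8)*255
print("paper scene",rect(blob(s,w|m,(461,328),.012,42)))
```

```text
scone (array([524.3, 387. ]), np.float64(55.5)) paper exp 525.3 384.4
cap (array([456.1, 299.7]), np.float64(49.7)) ring exp 454.4 298.6
slim? (array([454.9,  63.5]), np.float64(29.1))
paper scene (array([524.2, 383.4]), array([101.6, 101. ]), -40.3)
```

```bash
python3 -c "
from plant import arm, eyes
print(arm.finish_job())"
```

```text
the job is handed in; nothing more can be done
None
```

I finished both orders and handed the job in at about 49 s: the three bars are stacked on the board about 2 mm off its middle line with a joint gap of about 2 mm, the squat jar is in the ring, the scone is on the paper within about 4 mm of its middle, and the slim jar and bagel were left where they were.

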